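# Scan a folded weld seam with a pencil probe

## Task

Take the pencil probe out of its rest and run its tip gently along the whole weld seam at the foot of the folded web of the bolted-down steel sample, from the end by the drilled hole, round the bend, to the other end: keep the tip right in the corner, the handle leaning about 40 degrees from vertical away from the web, and go slowly and steadily, about 2 cm per second. Then stand the probe upright back in its rest, fully home, and let go. Leave the jar, the disc and the cup where they are.

Things in the scene. Friction and masses are not known exactly. Their poses are not given: they have to be found in the camera images.
- probe: loose grey pencil probe, 0.12 kg, 139 mm long, upright in its rest at the start. Origin: centre of its ball tip (radius 3 mm); z runs from tip to handle top. Nose 6 mm across up to z = 10 mm, cone to 19 mm across at z = 25 mm, then a flat shoulder and a handle 28 mm across (edge chamfered) up to z = 136 mm. The wide handle lets the tip into the seam's corner only at a lean of 30 to 55 degrees.
- probe_grip (a point): where to grip the probe: on the handle's axis, 95 mm up from the tip centre; any turn about the axis will do
- sample: steel weld sample fixed to the bench: plate 150 (x) by 190 (y) by 12 mm, on it a web 8 mm thick, 50 mm high, folded 25 degrees at the bend. Origin: centre of the plate's underside, z up. Near run of the web: face in the plane x = 0 (metal x 0 to 8 mm), from the bend at y = 0 to the start end at y = 70 mm; open side -x. Two bright bolt heads 8 mm high at (55, 75) and (-55, -75) mm.
- drilled_hole (a point): centre of the dark drilled hole (look only), 24 mm across, in the plate's top; it marks the start end. In the sample's frame at x = -52, y = 72 mm
- far_web: the far run of the web, rigid part of the sample. Origin: on the plate's top at the bend of the seam; axes are the sample's turned by +25 degrees about z. Its face is the plane x = 0 (metal at x from 0 to 8 mm), the seam runs along its -y axis from the bend to the end at y = -70 mm; the open side is -x.
- seam_start (a point): start end of the seam (by the drilled hole), on the corner line between web face and plate top, at the very end of the web. The 2 mm bead is look only: with the tip in the corner its centre is 3 mm from the web's face and 3 mm above the plate's top
- seam_bend (a point): bend of the seam, on the same corner line, 70 mm from the start
- seam_end (a point): other end of the seam, on the corner line, 70 mm from the bend, at the very end of the web
- rest: the probe's rest: black block fixed to the bench on the robot's left or right, 62 by 62 mm, 77 mm high. Origin: centre of its underside, z up. A round hole 33 mm across (4 mm chamfer) goes 40 mm deep from the top to a ledge 37 mm above the bench, with a 23 mm hole for the nose. Probe fully home: shoulder on the ledge, tip centre on the axis 12 mm above the bench.
- jar: bystander: closed amber glass jar, 60 mm across, 80 mm high, origin at the centre of its underside; stands where the rest is not, left or right
- disc: bystander: steel disc, 40 mm across, 15 mm high, origin at the centre of its underside
- cup: bystander: white ceramic cup, 64 mm across the rim, 50 mm high, origin at the centre of its underside
Mind the look-alikes: they are no part of the job. Of the things shaped like the sample, the steel one is meant.

How it is judged:
On the way, in this order (a step that is already met when the one before it is completed fails the run):
1. probe tip in the seam of the near run, fifth 1 of 5 from the start end, tip within 8 mm of both faces, probe leaning 20 to 55 degrees, at least 0.2 s in this fifth (y of probe in the frame of sample between 0.056 and 0.076 m and x of probe in the frame of sample between -0.008 and 0.004 m and z of probe in the frame of sample between 0.009 and 0.02 m and angle between probe's own z axis and vertical between 0.35 and 0.96 rad), for 0.2 s.
2. probe tip in the seam of the near run, fifth 2 of 5 from the start end, tip within 8 mm of both faces, probe leaning 20 to 55 degrees, at least 0.2 s in this fifth (y of probe in the frame of sample between 0.042 and 0.056 m and x of probe in the frame of sample between -0.008 and 0.004 m and z of probe in the frame of sample between 0.009 and 0.02 m and angle between probe's own z axis and vertical between 0.35 and 0.96 rad), for 0.2 s.
3. probe tip in the seam of the near run, fifth 3 of 5 from the start end, tip within 8 mm of both faces, probe leaning 20 to 55 degrees, at least 0.2 s in this fifth (y of probe in the frame of sample between 0.028 and 0.042 m and x of probe in the frame of sample between -0.008 and 0.004 m and z of probe in the frame of sample between 0.009 and 0.02 m and angle between probe's own z axis and vertical between 0.35 and 0.96 rad), for 0.2 s.
4. probe tip in the seam of the near run, fifth 4 of 5 from the start end, tip within 8 mm of both faces, probe leaning 20 to 55 degrees, at least 0.2 s in this fifth (y of probe in the frame of sample between 0.014 and 0.028 m and x of probe in the frame of sample between -0.008 and 0.004 m and z of probe in the frame of sample between 0.009 and 0.02 m and angle between probe's own z axis and vertical between 0.35 and 0.96 rad), for 0.2 s.
5. probe tip in the seam of the near run, fifth 5 of 5 from the start end, tip within 8 mm of both faces, probe leaning 20 to 55 degrees, at least 0.2 s in this fifth (y of probe in the frame of sample between 0 and 0.014 m and x of probe in the frame of sample between -0.008 and 0.004 m and z of probe in the frame of sample between 0.009 and 0.02 m and angle between probe's own z axis and vertical between 0.35 and 0.96 rad), for 0.2 s.
6. the same in the far run, fifth 1 of 5 from the bend (y of probe in the frame of far_web between -0.014 and 0 m and x of probe in the frame of far_web between -0.008 and 0.004 m and z of probe in the frame of far_web between -0.003 and 0.008 m and angle between probe's own z axis and vertical between 0.35 and 0.96 rad), for 0.2 s.
7. the same in the far run, fifth 2 of 5 from the bend (y of probe in the frame of far_web between -0.028 and -0.014 m and x of probe in the frame of far_web between -0.008 and 0.004 m and z of probe in the frame of far_web between -0.003 and 0.008 m and angle between probe's own z axis and vertical between 0.35 and 0.96 rad), for 0.2 s.
8. the same in the far run, fifth 3 of 5 from the bend (y of probe in the frame of far_web between -0.042 and -0.028 m and x of probe in the frame of far_web between -0.008 and 0.004 m and z of probe in the frame of far_web between -0.003 and 0.008 m and angle between probe's own z axis and vertical between 0.35 and 0.96 rad), for 0.2 s.
9. the same in the far run, fifth 4 of 5 from the bend (y of probe in the frame of far_web between -0.056 and -0.042 m and x of probe in the frame of far_web between -0.008 and 0.004 m and z of probe in the frame of far_web between -0.003 and 0.008 m and angle between probe's own z axis and vertical between 0.35 and 0.96 rad), for 0.2 s.
10. the same in the far run, fifth 5 of 5 from the bend (y of probe in the frame of far_web between -0.076 and -0.056 m and x of probe in the frame of far_web between -0.008 and 0.004 m and z of probe in the frame of far_web between -0.003 and 0.008 m and angle between probe's own z axis and vertical between 0.35 and 0.96 rad), for 0.2 s.
At the end, for the whole second after the job is handed in: The probe stands in its rest, released and still, upright within 10 degrees, its tip within 8 mm of the rest's axis and within 4 mm of the fully home height (horizontal distance between probe and rest below 0.008 m and z of probe in the frame of rest between 0.008 and 0.016 m and angle between probe's own z axis and vertical below 0.175 rad and linear speed of probe below 0.02 m/s); the robot touches nothing.
It fails at once if the glass jar is moved by more than 20 mm (distance of jar from where it was at the start of the episode above 0.02 m).
It fails at once if the steel disc is moved by more than 20 mm (distance of disc from where it was at the start of the episode above 0.02 m).
It fails at once if the ceramic cup is moved by more than 20 mm (distance of cup from where it was at the start of the episode above 0.02 m).
It fails at once if the probe is pressed on the sample with more than 40 N (contact force between probe and sample above 40 N).
It also fails if it takes over 67 s, if anything falls off the work surface, if the arm or the gripper's body presses on something with over 40 N, if the wrist force passes 120 N, or if a joint passes its speed limit or range.

## Robot

A 6-joint arm with a two-finger parallel gripper is mounted at the origin on the work surface. World frame = base frame: x ahead of the robot, y to its left, z up, the work surface at z = 0. Lengths are in m, angles in rad, forces in N, time in s.
With the tool pointing down it reaches from about 0.35 to 0.875 m from the base axis. Payload 4.2 kg.
Tool frame: the origin (TCP) lies between the finger pads; the fingertips stand 22 mm ahead of it and the grasp point (between the pads) lies 3 mm ahead of it; z points along the fingers, y is the line along which they close (so a half turn about z gives the same grasp; the last joint's range is limited). The gripper opens to 85 mm and grips with 20 to 120 N. Pads are 22 mm wide; open, the fingers measure 114 mm over their backs; the gripper's body (76 mm by 85 mm) begins 54 mm behind the grasp point. The pads swing forward as they close: fully open they stand 13 mm farther back than shut.
Start: joints at [-1.085, 0.385, 0.008, 0, -1.194, -0.259], TCP at [0.141, -0.609, 0.253] pointing down, gripper open.
Joint ranges: [-3.14, 3.14], [-1.21, 2.06], [-1.07, 1.41], [-3.16, 2.05], [-2.99, -0.16], [-3.1, 3.1]. Speed limits (rad/s): [2.79, 2.79, 3.14, 3.14, 3.14, 3.14].

## Interface

Orientations are given as a unit quaternion [w, x, y, z].
In Python, from cell import arm gives the robot as it stands. The module is installed in compiled form; this text tells all that it offers.
- The arm moves only by the shell command python3 -m creep 'ROWS' [FORCE]. ROWS is JSON, a list of rows, each an object with "slide": the shift along the tool's x, y, z scaled (see below), a list of three; "twist": the turn, a rotation vector about the tool's x, y, z scaled (see below), a list of three; "grip": the opening, from 0 (shut) to 1 (fully open). In form: [{"slide": [dx, dy, dz], "twist": [rx, ry, rz], "grip": grip}, ...]. A call has exactly 10 rows; each row is the pose to reach, as a shift and turn from the pose commanded when the call began, along the tool's axes at that moment; what a row does not reach only later rows make up. The controller multiplies each number of a shift by 1 m and each number of a turn by 0.5 rad. A row lasts 1/12 s, in which the tool goes at most 41.7 mm and 7.16 degrees, less where a joint would pass 70% of its speed; a pose out of reach is approached as far as the arm can. A call with a number of a shift or a turn outside -1 to 1 is refused whole. A call with a gripper value outside its range is refused whole. The fingers move at their own pace and stop on an object; FORCE is the grip in N (left out, the last holds). Time passes only in rows, so rows that repeat a pose let the fingers close, or fill a call up. It gives the time, the measured TCP pose, the force, the opening and the grip force at its end, in the units of the state.
- arm.state(): the state, without advancing time (a new reading comes with each control period).
- arm.capture(name): name is "side" or "top" or "wrist"; returns (picture, depth): 384x512x3 uint8, red, green, blue; 384x512 float32, m along the optical axis (not along the pixel's ray), 0 where there is no reading.
- arm.camera_params(name): a dict with "fx", "fy", "cx", "cy" (pixels), "rvec" (rotation vector, rad) and "tvec" (3), from world to camera coordinates, as OpenCV has them; the wrist camera has in their place "mount" (4x4, takes a point from camera to tool coordinates, whose origin is the TCP and whose axes are the flange's). Camera axes: x right, y down, z forward; pixel columns grow to the right and rows downward; lengths in m; the calibration is good to about 2 mm. The wrist camera is an equidistant fisheye: a pixel r from the principal point sees the ray r / f radians off the axis. A picture is of the moment at which its call begins: read the wrist's pose just before it. camera_params takes no time and is no camera call.
- arm.finish_job(): hands the job in; it is judged then, once.
The state is a dict: "clock": time; "qpos": joint angles; "joint_vel": joint speeds; "effort": joint torques, N m; "position": TCP position; "orientation": TCP orientation; "ft_force": force on the tool from outside, world axes, zero at the start; "ft_torque": the same for the moment, N m; "gripper_width": opening from 0.0 (shut) to 1.0 (fully open); "grip_force": force on a finger pad.
Only numpy, scipy, OpenCV 4.12 (cv2) and the standard library are available. Lean on these libraries where they do the work, as an engineer would, in place of code of your own. Each camera call takes 0.05 s, during which the arm holds its last target. There are 200 camera calls.

## Working session

There is one attempt and no reset: what is moved stays moved. The work goes in short steps, Python scripts to look and compute and a shell command to move; the robot and the scene stay as the last step left them, time stands still between calls to the robot, and variables do not carry over. Pictures are saved under pics/ and viewed, at most 10 in all, crops included, and the job is handed in when it is done.

```bash
mkdir -p pics; cat > h.py <<'E'
import numpy as np,cv2
from scipy.spatial.transform import Rotation as R
from cell import arm
def cap(n,save=None):
    s=arm.state(); im,d=arm.capture(n)
    if save: cv2.imwrite('pics/'+save,im[:,:,::-1]); np.savez('pics/'+save[:-4],im=im,d=d,p=s['position'],q=s['orientation'])
    return im,d,s
def rays(n,uv,s=None):
    """origin, dirs (world) ; dirs have camera z =1 for pinhole"""
    c=arm.camera_params(n); uv=np.atleast_2d(np.float64(uv))
    x=(uv[:,0]-c['cx'])/c['fx']; y=(uv[:,1]-c['cy'])/c['fy']
    if 'rvec' in c:
        Rm=cv2.Rodrigues(np.float64(c['rvec']))[0]; t=np.float64(c['tvec']).ravel()
        return -Rm.T@t, np.c_[x,y,np.ones_like(x)]@Rm
    th=np.hypot(x,y); k=np.sin(th)/np.maximum(th,1e-9)
    d=np.c_[x*k,y*k,np.cos(th)]; M=np.array(c['mount'])
    q=np.array(s['orientation']); Rt=R.from_quat(q[[1,2,3,0]]).as_matrix()
    return np.array(s['position'])+Rt@M[:3,3], d@(Rt@M[:3,:3]).T
def onz(n,uv,z,s=None):
    o,d=rays(n,uv,s); return o+d*((z-o[2])/d[:,2])[:,None]
E
python3 - <<'E'
from h import *
for n in('side','top'):
    cap(n,n+'0.png'); c=arm.camera_params(n); print({k:np.round(v,3) for k,v in c.items()}, rays(n,[[c['cx'],c['cy']]]))
c=arm.camera_params('wrist');print(c)
s=arm.state();print(s)
E
```

```text
{'fx': np.float64(346.623), 'fy': np.float64(346.623), 'cx': np.float64(260.292), 'cy': np.float64(189.614), 'rvec': array([ 0.513, -2.781,  1.039]), 'tvec': array([0.388, 0.222, 0.787])} (array([0.23666064, 0.4646591 , 0.74034309]), array([[ 0.23564236, -0.61241404, -0.75460037]]))
{'fx': np.float64(499.303), 'fy': np.float64(499.303), 'cx': np.float64(251.348), 'cy': np.float64(186.381), 'rvec': array([ 2.173, -2.154,  0.118]), 'tvec': array([-0.06 ,  0.438,  1.679])} (array([ 0.25029048, -0.0594619 ,  1.71668221]), array([[ 0.11052554,  0.00227718, -0.99387067]]))
{'fx': 297.3186396354542, 'fy': 297.3186396354542, 'cx': 253.01835170566233, 'cy': 190.90614971270458, 'mount': array([[ 1.44651028e-03, -9.57811015e-01, -2.87395140e-01,
         7.26147655e-02],
       [ 9.99998811e-01,  1.53923625e-03, -9.66922091e-05,
         4.23315126e-04],
       [ 5.34981879e-04, -2.87394658e-01,  9.57812103e-01,
        -1.18824808e-01],
       [ 0.00000000e+00,  0.00000000e+00,  0.00000000e+00,
         1.00000000e+00]])}
{'clock': 0.1, 'qpos': array([-1.08538773e+00,  3.85482318e-01,  6.77119204e-03, -3.90981925e-04,
       -1.19399114e+00, -2.58610987e-01]), 'joint_vel': array([ 0.00136078, -0.00261598,  0.00352788,  0.00111114, -0.00029209,
        0.00152295]), 'effort': array([-3.12057819e-04, -3.93318558e+01,  1.88930404e+01,  4.19801205e+00,
       -2.57564818e-03,  8.82507209e-06]), 'position': array([ 0.14044861, -0.60853565,  0.25233926]), 'orientation': array([-1.77115455e-04, -1.13084230e-01,  9.93584931e-01,  9.53835360e-04]), 'ft_force': array([ 0.55377943,  0.02010364, -0.56114494]), 'ft_torque': array([ 0.00877806, -0.01723693, -0.01422652]), 'grip_force': 0.0, 'gripper_width': 1.0030465677915417}
```

View pics/top0.png

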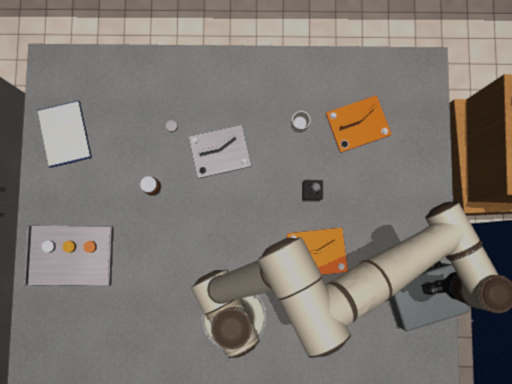

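View pics/side0.png

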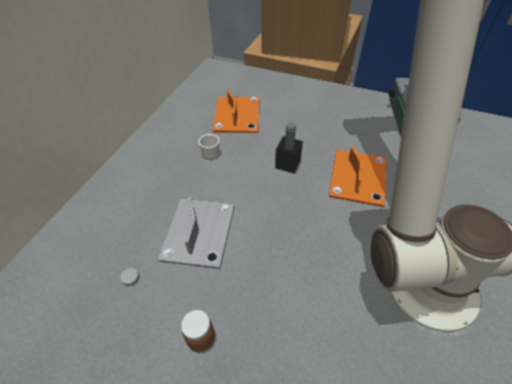

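Top view: the steel sample is at (220,151) with its dark hole at about (202,170). The look-alikes are the orange samples at (358,124) and (318,250). The rest with the probe is at (312,190), the jar at (149,185), the disc at (171,126) and the cup at (300,121). In the side view the steel sample is at (198,233), the rest at (289,153) and the probe top at (291,128). I choose the grey steel sample and the black rest. One close crop checks that choice.

```bash
python3 - <<'E'
from h import *
T=np.load('pics/top0.npz');S=np.load('pics/side0.npz')
a=cv2.resize(T['im'][115:215,180:340],(800,500),interpolation=cv2.INTER_CUBIC)
cv2.imwrite('pics/c0.png',a[:,:,::-1])
d=T['d']
def P(n,D,u,v):
    o,r=rays(n,[[u,v]]); return o+r[0]*D[v,u]
for nm,u,v in(('plate',230,165),('rest',306,183),('probe',314,187),('disc',171,126),('jar',149,185),('cup',300,121),('bench',270,180)): print(nm,P('top',d,u,v).round(4))
for nm,u,v in(('plate',180,250),('probe',291,128),('jar',197,325)): print('s',nm,P('side',S['d'],u,v).round(4))
E
```

```text
plate [0.5133 0.0188 0.0127]
rest [ 0.4459 -0.2366  0.0737]
probe [ 0.4246 -0.2539  0.1476]
disc [0.6485 0.2259 0.0137]
jar [0.4343 0.283  0.0757]
cup [ 0.6726 -0.2237  0.0043]
bench [ 0.4634 -0.1198  0.0051]
s plate [0.5762 0.1238 0.0125]
s probe [ 0.4231 -0.2502  0.1475]
s jar [0.433  0.2876 0.0818]
```

View pics/c0.png

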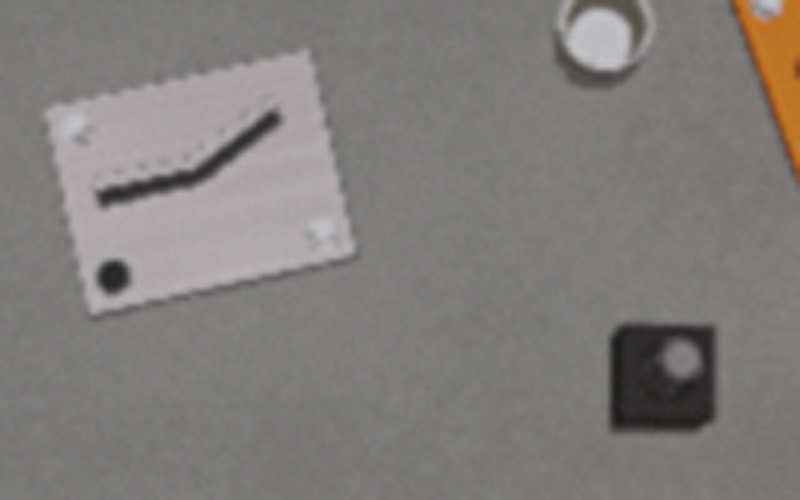

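The crop confirms it: the sample is grey steel with the dark hole at lower left, so the start end is at +y. The black rest holds the grey probe (crop 682,357). Next I fit both poses.

```bash
cat > fit.py <<'E'
from h import *
def fit(A,B): # 2D rigid A->B
    ca,cb=A.mean(0),B.mean(0); H=(A-ca).T@(B-cb)
    th=np.arctan2(H[0,1]-H[1,0],H[0,0]+H[1,1]); c,s=np.cos(th),np.sin(th); M=np.array([[c,-s],[s,c]])
    return th,cb-M@ca,np.abs((A-ca)@M.T+cb-B).max()
E
python3 - <<'E'
from fit import *
for n,box in(('top',(180,118,262,184)),('side',(150,190,245,275))):
    im=np.load(f'pics/{n}0.npz')['im']; x0,y0,x1,y1=box
    c=im[y0:y1,x0:x1].astype(int); 
    hs=cv2.cvtColor(c.astype(np.uint8),cv2.COLOR_RGB2HSV)
    g=c.mean(2).astype(np.uint8)
    t,_=cv2.threshold(g,0,255,cv2.THRESH_OTSU)
    bgv=np.median(np.r_[g[0],g[-1],g[:,0],g[:,-1]]); pl=np.percentile(g,80); t=(bgv+pl)/2
    m=(g>t).astype(np.uint8); m=cv2.morphologyEx(m,cv2.MORPH_CLOSE,np.ones((7,7)))
    k=max(cv2.findContours(m,0,1)[0],key=cv2.contourArea)
    k=cv2.convexHull(k)[:,0]+[x0,y0]
    W=onz(n,k,0.012)[:,:2]
    r=cv2.minAreaRect((W*1000).astype(np.float32)); print(n,bgv,pl,r)
    # hole
    hm=((g<bgv*0.55)).astype(np.uint8)
    for q in cv2.findContours(hm,0,1)[0]:
        M=cv2.moments(q)
        if M['m00']>8: 
            p=[M['m10']/M['m00']+x0,M['m01']/M['m00']+y0]; print('  dark',np.round(p,1),M['m00'],onz(n,p,.012).round(4))
    print()
# rest top & probe top
im=np.load('pics/top0.npz')['im'][170:210,290:335].mean(2).astype(np.uint8)
m=(im<65).astype(np.uint8);m=cv2.morphologyEx(m,cv2.MORPH_CLOSE,np.ones((11,11)))
k=max(cv2.findContours(m,0,1)[0],key=cv2.contourArea)
print(cv2.boundingRect(k)); k=k[:,0]+[290,170]
print('rest',cv2.minAreaRect((onz('top',k,.077)[:,:2]*1000).astype(np.float32)))
E
```

```text
top 123.0 168.0 ((562.6358032226562, 55.924461364746094), (147.50296020507812, 187.87612915039062), 13.181809425354004)
  dark [202.1 169.9] 14.5 [[0.4954 0.1149 0.012 ]]
  dark [218.  147.8] 30.5 [[0.5734 0.0611 0.012 ]]

side 137.0 164.0 ((565.113037109375, 51.337646484375), (147.0855712890625, 195.1586151123047), 12.829466819763184)
  dark [211.5 256.5] 30.0 [[0.4973 0.1124 0.012 ]]
  dark [192.9 236.6] 90.0 [[0.5655 0.0784 0.012 ]]

(12, 10, 21, 21)
rest ((422.4328308105469, -256.08514404296875), (66.13866424560547, 66.89205932617188), 89.88525390625)
```

```bash
cat >> h.py <<'E'
def go(p,yaw,lean=0,s=None):
    """print slide/twist from current pose to TCP p; tool x at heading yaw+180deg, leaning lean deg"""
    s=s or arm.state(); q=np.array(s['orientation']); Rc=R.from_quat(q[[1,2,3,0]])
    y,l=np.deg2rad([yaw,lean]); h=np.array([np.cos(y),np.sin(y),0]); k=np.array([0,0,1.])
    z=np.sin(l)*h-np.cos(l)*k; x=-np.cos(l)*h-np.sin(l)*k
    Rg=R.from_matrix(np.c_[x,np.cross(z,x),z])
    print('clock',round(s['clock'],2),'slide',(Rc.inv().apply(np.array(p)-s['position'])).round(4),'twist',((Rc.inv()*Rg).as_rotvec()/.5).round(4))
E
python3 -c "
from h import *
go([.424,-.252,.26],25.6)"
```

```text
clock 0.1 slide [-0.3564  0.2837 -0.0072] twist [ 3.900e-03  2.000e-04 -4.403e-01]
```

```bash
python3 -m creep '[{"slide":[-0.02,0.016,0],"twist":[0,0,0],"grip":1},{"slide":[-0.05,0.04,-0.001],"twist":[0,0,-0.05],"grip":1},{"slide":[-0.08,0.064,-0.002],"twist":[0,0,-0.1],"grip":1},{"slide":[-0.11,0.088,-0.003],"twist":[0,0,-0.15],"grip":1},{"slide":[-0.14,0.112,-0.004],"twist":[0,0,-0.2],"grip":1},{"slide":[-0.17,0.136,-0.005],"twist":[0,0,-0.25],"grip":1},{"slide":[-0.2,0.16,-0.006],"twist":[0,0,-0.3],"grip":1},{"slide":[-0.23,0.184,-0.007],"twist":[0,0,-0.35],"grip":1},{"slide":[-0.26,0.207,-0.007],"twist":[0,0,-0.4],"grip":1},{"slide":[-0.28,0.223,-0.007],"twist":[0.004,0,-0.44],"grip":1}]' 40; python3 -c "
from h import *
go([.424,-.252,.26],25.6)"
```

```text
clock: 0.93
position: [0.3645, -0.3264, 0.2602]
orientation: [0.0, -0.223, 0.975, -0.001]
ft_force: [1.0, -0.4, 0.4]
gripper_width: 0.998
grip_force: 0.0
clock 0.93 slide [-0.0859  0.0412  0.0002] twist [-0.0036  0.0003  0.0056]
```

```bash
python3 -m creep '[{"slide":[-0.02,0.01,0],"twist":[0,0,0],"grip":1},{"slide":[-0.04,0.02,0],"twist":[0,0,0],"grip":1},{"slide":[-0.06,0.03,0],"twist":[0,0,0],"grip":1},{"slide":[-0.075,0.037,0],"twist":[0,0,0],"grip":1},{"slide":[-0.084,0.041,0],"twist":[0,0,0],"grip":1},{"slide":[-0.086,0.042,0],"twist":[0,0,0],"grip":1},{"slide":[-0.086,0.042,0],"twist":[0,0,0],"grip":1},{"slide":[-0.086,0.042,0],"twist":[0,0,0],"grip":1},{"slide":[-0.086,0.042,0],"twist":[0,0,0],"grip":1},{"slide":[-0.086,0.042,0],"twist":[0,0,0],"grip":1}]'; python3 - <<'E'
from h import *
im,d,s=cap('wrist','w1.png')
print(s['position'],s['orientation'])
E
```

```text
clock: 1.77
position: [0.4221, -0.2543, 0.2602]
orientation: [0.0, -0.221, 0.975, -0.001]
ft_force: [0.9, 0.2, -0.2]
gripper_width: 1.001
grip_force: 0.0
[ 0.4221136  -0.25428818  0.2601692 ] [ 1.34491510e-05 -2.20909960e-01  9.75293743e-01 -9.51099744e-04]
```

View pics/w1.png

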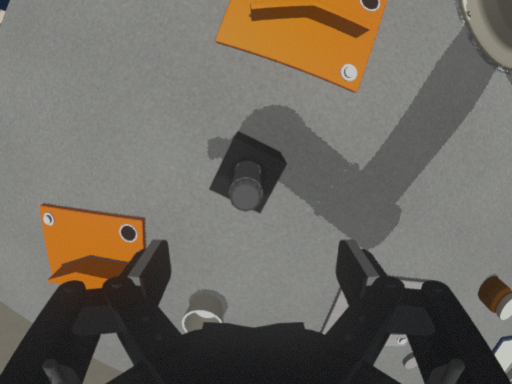

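Wrist view: the probe top is at (246,194) on the black rest at (248,172). The orange look-alikes are at (95,245) and (300,40). I measure the probe top and rest top through depth and rays.

```bash
cat > rest.py <<'E'
from h import *
import sys
def cloud(f,n='wrist'):
    Z=np.load(f'pics/{f}.npz'); d=Z['d']; v,u=np.mgrid[0:384,0:512]
    s=dict(position=Z['p'],orientation=Z['q'])
    o,r=rays('wrist',np.c_[u.ravel(),v.ravel()],s)
    q=np.array(s['orientation']); M=np.array(arm.camera_params('wrist')['mount']); ax=R.from_quat(q[[1,2,3,0]]).as_matrix()@M[:3,2]
    return (o+r*(d.ravel()/(r@ax))[:,None]).reshape(384,512,3),Z['im'],s,d>0
if __name__=='__main__':
    W,im,s,ok=cloud(sys.argv[1])
    c=np.array([.423,-.253]); near=ok&(np.abs(W[...,:2]-c).max(2)<.06)
    for lo,hi in((.065,.09),(.14,.16)):
        m=near&(W[...,2]>lo)&(W[...,2]<hi); mm=cv2.morphologyEx(m.astype(np.uint8),cv2.MORPH_OPEN,np.ones((3,3)))
        k=max(cv2.findContours(mm,0,1)[0],key=cv2.contourArea)
        z=.077 if lo<.1 else .148
        print('zmed',np.median(W[...,2][m]).round(4),m.sum(),cv2.minAreaRect((onz('wrist',k[:,0],z,s)[:,:2]*1000).astype(np.float32)), cv2.minEnclosingCircle((onz('wrist',k[:,0],z,s)[:,:2]*1000).astype(np.float32)), cv2.boundingRect(k))
E
python3 rest.py w1; python3 -c "
from h import *
s=dict(np.load('pics/w1.npz'));s={'position':s['p'],'orientation':s['q']}
print(onz('wrist',[[246,194]],.148,s))
b=np.load('pics/w1.npz')['im'][120:220,200:296]
cv2.imwrite('pics/c1.png',cv2.convertScaleAbs(cv2.resize(b[:,:,::-1],None,fx=6,fy=6,interpolation=2),alpha=2))"
```

```text
zmed 0.0751 2164 ((425.9432678222656, -259.03302001953125), (61.890296936035156, 62.17424392700195), 88.70557403564453) ((425.7191162109375, -259.51214599609375), 42.390403747558594) (210, 137, 76, 75)
zmed 0.1457 827 ((424.56036376953125, -259.43609619140625), (26.48735809326172, 26.20356559753418), 25.60438346862793) ((424.65838623046875, -259.6387939453125), 13.717902183532715) (230, 179, 33, 32)
[[ 0.42395432 -0.25966396  0.148     ]]
```

View pics/c1.png

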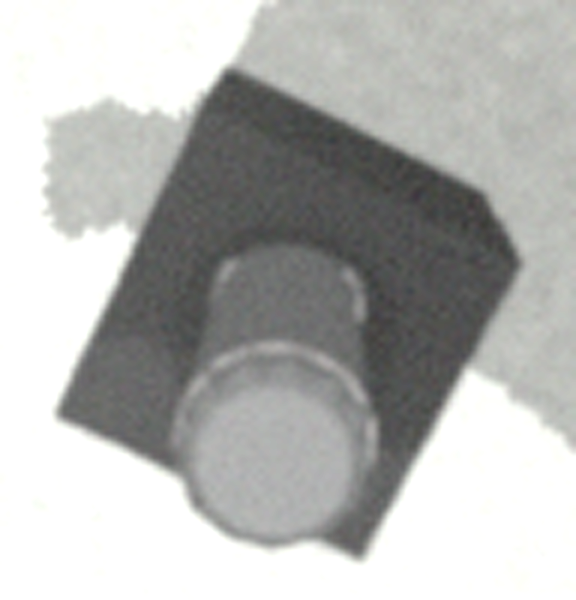

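Rest is at (0.426,-0.259), 62 mm square with a 75 mm top, and the probe top is at (0.4245,-0.2595). These match the given sizes. Descend.

```bash
python3 -c "
from h import *
go([.425,-.259,.110],25.6)"
```

```text
clock 1.82 slide [-0.0005 -0.0052  0.1502] twist [-0.0039 -0.0006 -0.0025]
```

```bash
python3 -m creep '[{"slide":[0,-0.005,0.015],"twist":[0,0,0],"grip":1},{"slide":[0,-0.005,0.035],"twist":[0,0,0],"grip":1},{"slide":[0,-0.005,0.055],"twist":[0,0,0],"grip":1},{"slide":[0,-0.005,0.075],"twist":[0,0,0],"grip":1},{"slide":[0,-0.005,0.095],"twist":[0,0,0],"grip":1},{"slide":[0,-0.005,0.115],"twist":[0,0,0],"grip":1},{"slide":[0,-0.005,0.13],"twist":[0,0,0],"grip":1},{"slide":[0,-0.005,0.142],"twist":[0,0,0],"grip":1},{"slide":[0,-0.005,0.15],"twist":[0,0,0],"grip":1},{"slide":[0,-0.005,0.15],"twist":[0,0,0],"grip":1}]'; python3 -c "
from h import *
go([.425,-.259,.110],25.6)"
```

```text
clock: 2.65
position: [0.4237, -0.2585, 0.1086]
orientation: [-0.001, -0.221, 0.975, -0.0]
ft_force: [0.1, -0.9, 0.3]
gripper_width: 0.999
grip_force: 0.0
clock 2.65 slide [-0.0009 -0.001  -0.0014] twist [ 0.0009 -0.0058 -0.0019]
```

```bash
python3 -m creep '[{"slide":[-0.001,-0.001,-0.001],"twist":[0,0,0],"grip":0.7},{"slide":[-0.001,-0.001,-0.001],"twist":[0,0,0],"grip":0.4},{"slide":[-0.001,-0.001,-0.001],"twist":[0,0,0],"grip":0.3},{"slide":[-0.001,-0.001,-0.001],"twist":[0,0,0],"grip":0.2},{"slide":[-0.001,-0.001,-0.001],"twist":[0,0,0],"grip":0.1},{"slide":[-0.001,-0.001,-0.001],"twist":[0,0,0],"grip":0},{"slide":[-0.001,-0.001,-0.001],"twist":[0,0,0],"grip":0},{"slide":[-0.001,-0.001,-0.001],"twist":[0,0,0],"grip":0},{"slide":[-0.001,-0.001,-0.001],"twist":[0,0,0],"grip":0},{"slide":[-0.001,-0.001,-0.001],"twist":[0,0,0],"grip":0}]' 60; python3 -c "
from h import *
s=arm.state();print(s['position'],s['orientation'],s['ft_force'],s['ft_torque'])"
```

```text
clock: 3.48
position: [0.4267, -0.2591, 0.1119]
orientation: [0.001, -0.222, 0.975, -0.001]
ft_force: [-0.9, 0.4, 6.0]
gripper_width: 0.309
grip_force: 58.8
[ 0.42667182 -0.25911112  0.11192021] [ 5.59200142e-04 -2.21743762e-01  9.75103820e-01 -1.38960005e-03] [-0.87892894  0.42791601  5.97105886] [ 0.2316376   0.22681771 -0.02471231]
```

Gripped (26 mm opening). Lift straight up.

```bash
python3 -m creep '[{"slide":[0,0,-0.005],"twist":[0,0,0],"grip":0},{"slide":[0,0,-0.015],"twist":[0,0,0],"grip":0},{"slide":[0,0,-0.027],"twist":[0,0,0],"grip":0},{"slide":[0,0,-0.04],"twist":[0,0,0],"grip":0},{"slide":[0,0,-0.054],"twist":[0,0,0],"grip":0},{"slide":[0,0,-0.068],"twist":[0,0,0],"grip":0},{"slide":[0,0,-0.082],"twist":[0,0,0],"grip":0},{"slide":[0,0,-0.094],"twist":[0,0,0],"grip":0},{"slide":[0,0,-0.102],"twist":[0,0,0],"grip":0},{"slide":[0,0,-0.104],"twist":[0,0,0],"grip":0}]'; python3 -c "
from h import *
s=arm.state()
def tcp(tip,l=40,yaw=25.6,L=.1):
    y,l=np.deg2rad([yaw,l]); return np.array(tip)-L*np.array([np.sin(l)*np.cos(y),np.sin(l)*np.sin(y),-np.cos(l)])
p=tcp([.50,.12,.12]);print(p);go(p,25.6,40)
im,d,s=cap('side','s1.png')
"
```

```text
clock: 4.32
position: [0.4265, -0.2588, 0.2163]
orientation: [0.001, -0.222, 0.975, -0.001]
ft_force: [0.2, -0.3, -0.6]
gripper_width: 0.316
grip_force: 59.0
[0.44203132 0.09222606 0.19660444]
clock 4.32 slide [-0.1656  0.3099  0.0189] twist [-0.006  -1.3936  0.0021]
```

```bash
python3 -m creep '[{"slide":[-0.004,0.008,0],"twist":[0,-0.03,0],"grip":0},{"slide":[-0.013,0.024,0],"twist":[0,-0.1,0],"grip":0},{"slide":[-0.023,0.043,0],"twist":[0,-0.18,0],"grip":0},{"slide":[-0.034,0.063,0],"twist":[0,-0.26,0],"grip":0},{"slide":[-0.045,0.084,0],"twist":[0,-0.35,0],"grip":0},{"slide":[-0.056,0.105,0],"twist":[0,-0.44,0],"grip":0},{"slide":[-0.067,0.126,0],"twist":[0,-0.53,0],"grip":0},{"slide":[-0.079,0.147,0],"twist":[0,-0.62,0],"grip":0},{"slide":[-0.09,0.169,0],"twist":[0,-0.71,0],"grip":0},{"slide":[-0.101,0.19,0],"twist":[0,-0.8,0],"grip":0}]'; python3 -c "
from h import *
go([.442,.0922,.1966],25.6,40)
"
```

```text
clock: 5.2
position: [0.4341, -0.0424, 0.2139]
orientation: [0.194, -0.217, 0.956, 0.044]
ft_force: [-0.5, -0.4, -0.9]
gripper_width: 0.312
grip_force: 59.0
clock 5.2 slide [-0.0534  0.118   0.0413] twist [-0.0009 -0.5949 -0.0009]
```

```bash
python3 -m creep '[{"slide":[-0.01,0.022,0.007],"twist":[0,-0.09,0],"grip":0},{"slide":[-0.02,0.044,0.014],"twist":[0,-0.18,0],"grip":0},{"slide":[-0.03,0.066,0.021],"twist":[0,-0.28,0],"grip":0},{"slide":[-0.038,0.085,0.028],"twist":[0,-0.38,0],"grip":0},{"slide":[-0.045,0.1,0.034],"twist":[0,-0.47,0],"grip":0},{"slide":[-0.05,0.11,0.038],"twist":[0,-0.54,0],"grip":0},{"slide":[-0.053,0.117,0.041],"twist":[0,-0.59,0],"grip":0},{"slide":[-0.053,0.117,0.041],"twist":[0,-0.59,0],"grip":0},{"slide":[-0.053,0.117,0.041],"twist":[0,-0.59,0],"grip":0},{"slide":[-0.053,0.117,0.041],"twist":[0,-0.59,0],"grip":0}]'; python3 -c "
from h import *
go([.442,.0922,.1966],25.6,40)
im,d,s=cap('wrist','w2.png')
print(s['position'],s['orientation'])
"
```

```text
clock: 6.03
position: [0.4543, 0.0653, 0.2027]
orientation: [0.323, -0.217, 0.916, 0.096]
ft_force: [0.5, 0.1, -1.0]
gripper_width: 0.311
grip_force: 59.3
clock 6.03 slide [0.0034 0.0293 0.0065] twist [ 0.0969 -0.0258  0.0032]
[0.45433984 0.06531541 0.20272339] [ 0.32252294 -0.21743663  0.91619767  0.09634364]
```

View pics/w2.png

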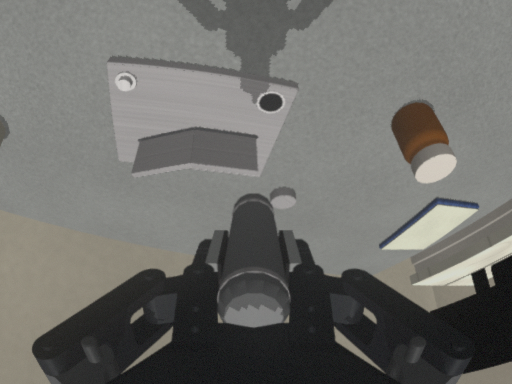

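The view shows the steel sample with its hole at (270,102), the web from (258,165) over the bend at (195,135) to (135,165), and the handle covering the tip at (253,200). The move fell short, so I check the joints.

```bash
python3 -c "
from h import *
s=arm.state();print(s['qpos'].round(3),s['joint_vel'].round(3))
go([.442,.0922,.1966],25.6,40)
"
```

```text
[ 0.464 -0.051 -0.78  -0.236 -0.16  -1.349] [-0.001 -0.007  0.001 -0.016 -0.001  0.014]
clock 6.08 slide [0.0034 0.0293 0.0066] twist [ 0.0972 -0.0254  0.0037]
```

Joint 5 sits at its -0.16 limit. A coaxial grip can't lean 40° this close in, so I'll put the probe back in the rest and regrip it with the tool tilted 40° to the probe. The tool is then vertical on the seam.

```bash
python3 -m creep '[{"slide":[0.008,-0.018,-0.006],"twist":[0,0.09,0],"grip":0},{"slide":[0.017,-0.038,-0.013],"twist":[0,0.19,0],"grip":0},{"slide":[0.026,-0.058,-0.02],"twist":[0,0.3,0],"grip":0},{"slide":[0.035,-0.078,-0.028],"twist":[0,0.42,0],"grip":0},{"slide":[0.044,-0.098,-0.035],"twist":[0,0.54,0],"grip":0},{"slide":[0.052,-0.117,-0.041],"twist":[0,0.66,0],"grip":0},{"slide":[0.06,-0.136,-0.047],"twist":[0,0.77,0],"grip":0},{"slide":[0.068,-0.155,-0.053],"twist":[0,0.87,0],"grip":0},{"slide":[0.076,-0.174,-0.059],"twist":[0,0.96,0],"grip":0},{"slide":[0.084,-0.193,-0.065],"twist":[0,1,0],"grip":0}]'; python3 -c "
from h import *
go([.4265,-.2588,.2163],25.6)
"
```

```text
clock: 6.92
position: [0.4495, -0.1559, 0.193]
orientation: [0.085, -0.235, 0.968, 0.039]
ft_force: [0.8, -0.1, -1.7]
gripper_width: 0.315
grip_force: 59.5
clock 6.92 slide [ 0.0619 -0.0799 -0.0381] twist [0.0754 0.3677 0.0577]
```

```bash
python3 -m creep '[{"slide":[0.005,-0.004,-0.01],"twist":[0.01,0.04,0.01],"grip":0},{"slide":[0.014,-0.014,-0.02],"twist":[0.02,0.1,0.02],"grip":0},{"slide":[0.024,-0.026,-0.03],"twist":[0.04,0.16,0.03],"grip":0},{"slide":[0.034,-0.04,-0.038],"twist":[0.05,0.22,0.04],"grip":0},{"slide":[0.044,-0.054,-0.038],"twist":[0.06,0.28,0.05],"grip":0},{"slide":[0.053,-0.067,-0.038],"twist":[0.07,0.33,0.06],"grip":0},{"slide":[0.06,-0.077,-0.038],"twist":[0.075,0.37,0.06],"grip":0},{"slide":[0.062,-0.08,-0.038],"twist":[0.075,0.37,0.06],"grip":0},{"slide":[0.062,-0.08,-0.038],"twist":[0.075,0.37,0.06],"grip":0},{"slide":[0.062,-0.08,-0.038],"twist":[0.075,0.37,0.06],"grip":0}]'; python3 -c "
from h import *
go([.4265,-.2588,.2163],25.6)
print(arm.state()['qpos'])
"
```

```text
clock: 7.75
position: [0.426, -0.2573, 0.2151]
orientation: [0.0, -0.221, 0.975, 0.002]
ft_force: [-0.6, 0.0, -1.7]
gripper_width: 0.31
grip_force: 59.5
clock 7.75 slide [ 0.0002 -0.0015 -0.0012] twist [ 0.0067  0.0029 -0.0036]
[-0.21860888  0.20313911 -0.35258796 -0.00414641 -1.0160112  -0.90501456]
```

```bash
python3 -m creep '[{"slide":[0,-0.0015,0.006],"twist":[0.006,0.003,0],"grip":0},{"slide":[0,-0.0015,0.02],"twist":[0.006,0.003,0],"grip":0},{"slide":[0,-0.0015,0.033],"twist":[0.006,0.003,0],"grip":0},{"slide":[0,-0.0015,0.045],"twist":[0.006,0.003,0],"grip":0},{"slide":[0,-0.0015,0.057],"twist":[0.006,0.003,0],"grip":0},{"slide":[0,-0.0015,0.069],"twist":[0.006,0.003,0],"grip":0},{"slide":[0,-0.0015,0.081],"twist":[0.006,0.003,0],"grip":0},{"slide":[0,-0.0015,0.092],"twist":[0.006,0.003,0],"grip":0},{"slide":[0,-0.0015,0.1],"twist":[0.006,0.003,0],"grip":0},{"slide":[0,-0.0015,0.102],"twist":[0.006,0.003,0],"grip":0}]'; python3 -c "
from h import *
go([.426,-.2588,.112],25.6)
"
```

```text
clock: 8.58
position: [0.4263, -0.2578, 0.1122]
orientation: [-0.001, -0.221, 0.975, 0.001]
ft_force: [-0.5, -0.4, -0.9]
gripper_width: 0.31
grip_force: 59.5
clock 8.58 slide [ 0.0007 -0.0008  0.0002] twist [ 0.0027 -0.0026 -0.0016]
```

```bash
python3 -m creep '[{"slide":[0,0,0],"twist":[0,0,0],"grip":0.5},{"slide":[0,0,0],"twist":[0,0,0],"grip":0.8},{"slide":[0,0,0],"twist":[0,0,0],"grip":1},{"slide":[0,0,0],"twist":[0,0,0],"grip":1},{"slide":[0,0,0],"twist":[0,0.05,0],"grip":1},{"slide":[0,0,0],"twist":[0,0.2,0],"grip":1},{"slide":[0,0,0],"twist":[0,0.4,0],"grip":1},{"slide":[0,0,0],"twist":[0,0.6,0],"grip":1},{"slide":[0,0,0],"twist":[0,0.8,0],"grip":1},{"slide":[0,0,0],"twist":[0,0.9,0],"grip":1}]'; python3 -c "
from h import *
go([.428,-.258,.1115],25.6,-40)
s=arm.state();print(s['ft_force'],s['qpos'])
"
```

```text
clock: 9.42
position: [0.4286, -0.2582, 0.1137]
orientation: [-0.219, -0.216, 0.95, -0.051]
ft_force: [-0.6, 0.5, -0.6]
gripper_width: 0.999
grip_force: 0.0
clock 9.42 slide [-0.0006  0.0004  0.0022] twist [-0.0052  0.4878 -0.0009]
[-0.61329988  0.50611099 -0.61135002] [-0.09311159  0.47222957 -0.41866905  0.25994575 -1.08938184 -1.19918108]
```

```bash
python3 -m creep '[{"slide":[0,0,0],"twist":[0,0.1,0],"grip":1},{"slide":[0,0,0.001],"twist":[0,0.25,0],"grip":1},{"slide":[0,0,0.002],"twist":[0,0.4,0],"grip":1},{"slide":[0,0,0.002],"twist":[0,0.487,0],"grip":1},{"slide":[0,0,0.002],"twist":[0,0.487,0],"grip":1},{"slide":[0,0,0.002],"twist":[0,0.487,0],"grip":1},{"slide":[0,0,0.002],"twist":[0,0.487,0],"grip":0.7},{"slide":[0,0,0.002],"twist":[0,0.487,0],"grip":0.6},{"slide":[0,0,0.002],"twist":[0,0.487,0],"grip":0.5},{"slide":[0,0,0.002],"twist":[0,0.487,0],"grip":0.45}]'; python3 -c "
from h import *
go([.428,-.258,.1115],25.6,-40)
s=arm.state();print(s['ft_force'],s['qpos'])
im,d,s=cap('wrist','w3.png')
cap('side','s3.png')
"
```

```text
clock: 10.25
position: [0.4261, -0.259, 0.1124]
orientation: [-0.331, -0.208, 0.918, -0.075]
ft_force: [0.2, -0.1, 0.1]
gripper_width: 0.457
grip_force: 0.0
clock 10.25 slide [-0.0022  0.0001 -0.0006] twist [ 0.0004  0.0129 -0.0039]
[ 0.17361634 -0.13443296  0.089995  ] [-0.05367632  0.56982932 -0.37377061  0.32591067 -1.27122097 -1.27350199]
```

View pics/w3.png

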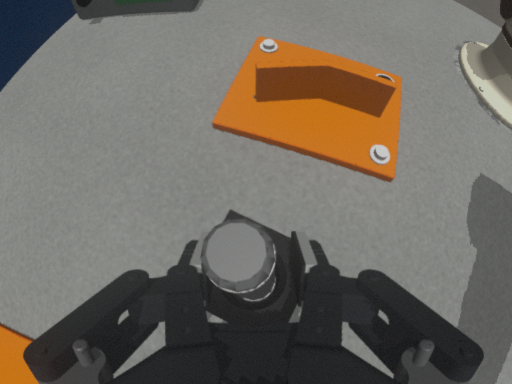

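The probe's handle end at (238,255) sits between the pads at (195,270) and (305,265). Close.

```bash
python3 -m creep '[{"slide":[-0.001,0,0],"twist":[0,0,0],"grip":0.4},{"slide":[-0.002,0,0],"twist":[0,0,0],"grip":0.35},{"slide":[-0.002,0,0],"twist":[0,0,0],"grip":0.3},{"slide":[-0.002,0,0],"twist":[0,0,0],"grip":0.2},{"slide":[-0.002,0,0],"twist":[0,0,0],"grip":0.1},{"slide":[-0.002,0,0],"twist":[0,0,0],"grip":0},{"slide":[-0.002,0,0],"twist":[0,0,0],"grip":0},{"slide":[-0.002,0,0],"twist":[0,0,0],"grip":0},{"slide":[-0.002,0,0],"twist":[0,0,0],"grip":0},{"slide":[-0.002,0,0],"twist":[0,0,0],"grip":0}]' 80; python3 -c "
from h import *
s=arm.state();print(s['position'],s['ft_force'],s['ft_torque'])
cap('wrist','w4.png')
"
```

```text
clock: 11.18
position: [0.4277, -0.2581, 0.1108]
orientation: [-0.331, -0.208, 0.917, -0.075]
ft_force: [0.2, 2.9, 2.7]
gripper_width: 0.305
grip_force: 78.4
[ 0.42770745 -0.25805236  0.1107707 ] [0.1527168  2.85063165 2.73112943] [ 0.9825163  -0.65763434 -0.40266941]
```

```bash
python3 -m creep '[{"slide":[0.003,0,-0.004],"twist":[0,0,0],"grip":0},{"slide":[0.01,0,-0.012],"twist":[0,0,0],"grip":0},{"slide":[0.018,0,-0.0215],"twist":[0,0,0],"grip":0},{"slide":[0.027,0,-0.032],"twist":[0,0,0],"grip":0},{"slide":[0.036,0,-0.043],"twist":[0,0,0],"grip":0},{"slide":[0.045,0,-0.0535],"twist":[0,0,0],"grip":0},{"slide":[0.054,0,-0.0645],"twist":[0,0,0],"grip":0},{"slide":[0.062,0,-0.074],"twist":[0,0,0],"grip":0},{"slide":[0.068,0,-0.081],"twist":[0,0,0],"grip":0},{"slide":[0.068,0,-0.081],"twist":[0,0,0],"grip":0}]'; cat >> h.py <<'E'
P0=np.array([.42770745,-.25805236,.1107707]); Q0=np.array([-.331,-.208,.917,-.075])
TIP=R.from_quat(Q0[[1,2,3,0]]).inv().apply(np.array([.426,-.259,.012])-P0)   # tip in tool frame
def Rg(yaw,l):
    y,l=np.deg2rad([yaw,l]); h=np.array([np.cos(y),np.sin(y),0]); k=np.array([0,0,1.])
    z=np.sin(l)*h-np.cos(l)*k; x=-np.cos(l)*h-np.sin(l)*k
    return R.from_matrix(np.c_[x,np.cross(z,x),z])
def tipgo(tip,yaw=25.6,lean=0):
    go(np.array(tip)-Rg(yaw,lean).apply(TIP),yaw,lean)
def tipnow():
    s=arm.state(); q=s['orientation']; return s['position']+R.from_quat(q[[1,2,3,0]]).apply(TIP)
TH=np.deg2rad(13.1); O=np.array([.563,.055,0])
def smp(x,y,z,th=TH,o=O): return o+np.array([x*np.cos(th)-y*np.sin(th),x*np.sin(th)+y*np.cos(th),z])
def far(x,y,z): return smp(x,y,z+.012,TH+np.deg2rad(25))
E
python3 -c "
from h import *
print(TIP,tipnow(),smp(-.04,.066,.1))
tipgo(smp(-.04,.066,.1))
s=arm.state();print(s['ft_force'])"
```

```text
clock: 12.07
position: [0.4278, -0.2586, 0.2183]
orientation: [-0.329, -0.208, 0.918, -0.076]
ft_force: [0.2, 0.5, -1.5]
gripper_width: 0.307
grip_force: 78.7
[-0.06158261 -0.00013274  0.07724654] [ 0.42653364 -0.25970383  0.11951299] [0.50908198 0.11021636 0.1       ]
clock 12.07 slide [-0.1573  0.2979 -0.0776] twist [-0.005  -1.3786 -0.0041]
[ 0.23469409  0.48597991 -1.54839686]
```

```bash
python3 -m creep '[{"slide":[-0.006,0.011,-0.003],"twist":[0,-0.05,0],"grip":0},{"slide":[-0.016,0.03,-0.008],"twist":[0,-0.14,0],"grip":0},{"slide":[-0.027,0.051,-0.013],"twist":[0,-0.23,0],"grip":0},{"slide":[-0.038,0.072,-0.019],"twist":[0,-0.33,0],"grip":0},{"slide":[-0.049,0.093,-0.024],"twist":[0,-0.43,0],"grip":0},{"slide":[-0.061,0.115,-0.03],"twist":[0,-0.53,0],"grip":0},{"slide":[-0.073,0.138,-0.036],"twist":[0,-0.63,0],"grip":0},{"slide":[-0.085,0.161,-0.042],"twist":[0,-0.73,0],"grip":0},{"slide":[-0.095,0.18,-0.047],"twist":[0,-0.83,0],"grip":0},{"slide":[-0.102,0.194,-0.05],"twist":[0,-0.9,0],"grip":0}]'; python3 -c "
from h import *
print(tipnow());tipgo(smp(-.04,.066,.1))"
```

```text
clock: 12.9
position: [0.4424, -0.0337, 0.189]
orientation: [-0.117, -0.22, 0.968, -0.026]
ft_force: [-0.4, -0.9, -1.1]
gripper_width: 0.304
grip_force: 78.6
[ 0.47973308 -0.01587988  0.09927716]
clock 12.9 slide [-0.0618  0.1011 -0.003 ] twist [ 0.0014 -0.4819 -0.0006]
```

```bash
python3 -m creep '[{"slide":[-0.01,0.016,0],"twist":[0,-0.08,0],"grip":0},{"slide":[-0.022,0.036,-0.001],"twist":[0,-0.17,0],"grip":0},{"slide":[-0.034,0.056,-0.001],"twist":[0,-0.27,0],"grip":0},{"slide":[-0.045,0.074,-0.002],"twist":[0,-0.36,0],"grip":0},{"slide":[-0.054,0.089,-0.003],"twist":[0,-0.43,0],"grip":0},{"slide":[-0.06,0.098,-0.003],"twist":[0,-0.47,0],"grip":0},{"slide":[-0.062,0.101,-0.003],"twist":[0,-0.48,0],"grip":0},{"slide":[-0.062,0.101,-0.003],"twist":[0,-0.48,0],"grip":0},{"slide":[-0.062,0.101,-0.003],"twist":[0,-0.48,0],"grip":0},{"slide":[-0.062,0.101,-0.003],"twist":[0,-0.48,0],"grip":0}]'; python3 -c "
from h import *
print(tipnow());tipgo(smp(-.04,.066,.1)); print(arm.state()['qpos'])
cap('wrist','w5.png'); im,d,s=cap('side','s5.png')
cv2.imwrite('pics/c5.png',cv2.resize(im[150:290,130:330,::-1],(800,560),interpolation=2))"
```

```text
clock: 13.73
position: [0.4543, 0.0813, 0.1773]
orientation: [-0.002, -0.221, 0.975, -0.001]
ft_force: [-0.4, 0.2, -1.5]
gripper_width: 0.305
grip_force: 78.6
[0.5097279  0.10751093 0.09978536]
clock 13.73 slide [-0.0003  0.0026  0.    ] twist [-0.0009 -0.0079 -0.0035]
[ 5.30635432e-01  1.85524832e-01 -4.87258995e-01  1.43962367e-04
 -9.01995167e-01 -1.65648665e+00]
```

View pics/w5.png

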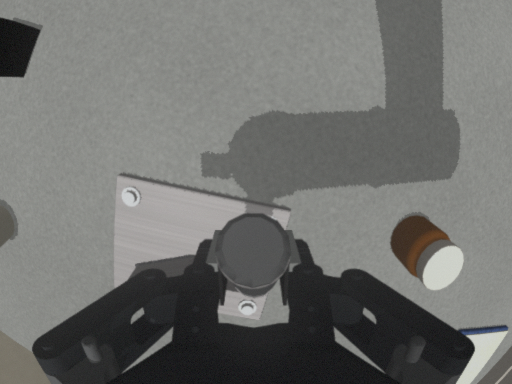

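View pics/c5.png

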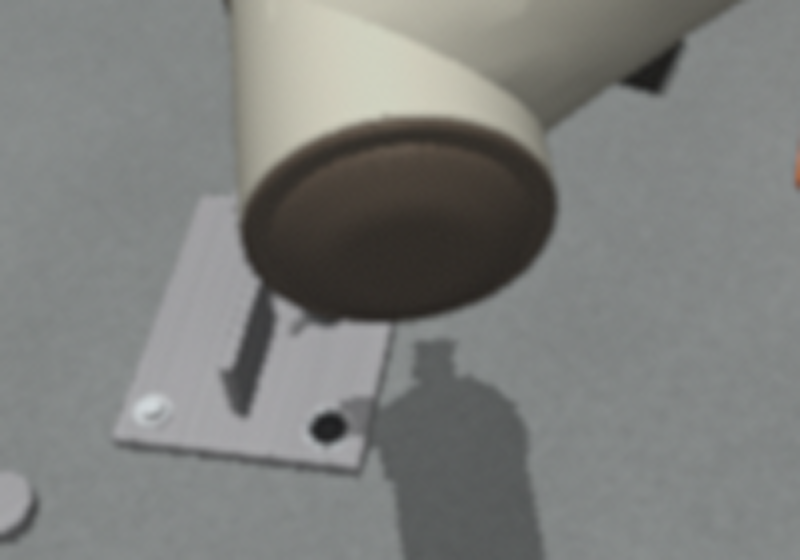

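Wrist view: the handle end at (253,250) hides the tip, the plate lies beneath it and the jar is clear at (430,250). Side crop: the tip is just visible at crop (295,328) and the start end of the web at (232,395), so there's free space. I refine the sample pose in the wrist frame from w2 and check the tip by ray.

```bash
python3 - <<'E'
from rest import *
o,r=rays('side',[[203.7,232]]); t=tipnow(); k=(t-o)@r[0]/(r[0]@r[0]); print('tip',t,'ray miss',(o+k*r[0]-t).round(4))
W,im,s,ok=cloud('w2')
g=im.astype(int).mean(2)
near=ok&(np.linalg.norm(W[...,:2]-O[:2],axis=2)<.14)
m=near&(np.abs(W[...,2]-.012)<.006); print('plate z',np.median(W[...,2][m&(g>100)]))
# hole
hm=np.zeros(g.shape,np.uint8); hm[88:118,250:292]=(g<60)[88:118,250:292]
c=max(cv2.findContours(hm,0,1)[0],key=cv2.contourArea); e=cv2.minEnclosingCircle((onz('wrist',c[:,0],.012,s)[:,:2]*1000).astype(np.float32)); print('hole',e,'pred',smp(-.052,.072,.012))
# plate outline: lower-left visible edges
pm=(near&(W[...,2]>.007)).astype(np.uint8); pm=cv2.morphologyEx(pm,cv2.MORPH_OPEN,np.ones((3,3)))
c=max(cv2.findContours(pm,0,1)[0],key=cv2.contourArea); print(cv2.boundingRect(c))
# plate front edge (px row ~60-85), project points on z=.012, sample frame
P=onz('wrist',c[:,0],.012,s); th=TH; d=P-O; X=d[:,0]*np.cos(th)+d[:,1]*np.sin(th); Y=-d[:,0]*np.sin(th)+d[:,1]*np.cos(th)
f=(X<-.065)&(abs(Y)<.085); a=np.polyfit(Y[f],X[f],1); print('front edge x,slope',a[1],a[0],'expect -.075,0')
# web face points by depth in sample frame
D=W-O; XS=D[...,0]*np.cos(th)+D[...,1]*np.sin(th); YS=-D[...,0]*np.sin(th)+D[...,1]*np.cos(th)
w=near&(W[...,2]>.022)&(W[...,2]<.055)&(YS>.005)&(XS>-.02)&(XS<.02); a=np.polyfit(YS[w],XS[w],1); print('near face',w.sum(),a, YS[w].max())
t2=np.deg2rad(25); XF=XS*np.cos(t2)+YS*np.sin(t2); YF=-XS*np.sin(t2)+YS*np.cos(t2)
w=near&(W[...,2]>.022)&(W[...,2]<.055)&(YF<-.005)&(XF>-.02)&(XF<.02)&(YF>-.09); a=np.polyfit(YF[w],XF[w],1); print('far face',w.sum(),a, YF[w].min())
E
```

```text
tip [0.50996212 0.10746054 0.0999161 ] ray miss [-0.0009 -0.0015  0.0005]
plate z 0.011094619333098882
hole ((496.01605224609375, 115.1262435913086), 10.472088813781738) pred [0.49603436 0.1133404  0.012     ]
(61, 193, 253, 189)Traceback (most recent call last):
  File "<stdin>", line 15, in <module>
    raise TypeError("expected non-empty vector for x")
TypeError: expected non-empty vector for x
```

```bash
python3 - <<'E'
from rest import *
W,im,s,ok=cloud('w2'); th=TH
D=W-O; XS=D[...,0]*np.cos(th)+D[...,1]*np.sin(th); YS=-D[...,0]*np.sin(th)+D[...,1]*np.cos(th)
v=np.arange(384)[:,None]<185; base=ok&v&(W[...,2]>.022)&(W[...,2]<.055)
w=base&(YS>.005)&(YS<.09)&(abs(XS)<.02); a=np.polyfit(YS[w],XS[w],1); print('near face',w.sum(),a, np.percentile(YS[w],99.5))
t2=np.deg2rad(25); XF=XS*np.cos(t2)+YS*np.sin(t2); YF=-XS*np.sin(t2)+YS*np.cos(t2)
w=base&(YF<-.005)&(YF>-.09)&(abs(XF)<.02); a=np.polyfit(YF[w],XF[w],1); print('far face',w.sum(),a, np.percentile(YF[w],.5))
e=ok&v&(abs(W[...,2]-.011)<.003)&(abs(YS)<.085)&(abs(XS)<.1)
for y in(-.06,-.03,0,.03): print(y,XS[e&(abs(YS-y)<.004)].min().round(4))
print('Y range of plate at x -.05..-.02', [YS[e2].min() for e2 in [ok&v&(abs(W[...,2]-.011)<.003)&(abs(XS+.035)<.01)&(abs(YS)<.11)]],[YS[e2].max() for e2 in [ok&v&(abs(W[...,2]-.011)<.003)&(abs(XS+.035)<.01)&(abs(YS)<.11)]])
E
```

```text
near face 1440 [-0.00440617  0.00150477] 0.07156577492523637
far face 1131 [-0.00573328  0.00220367] -0.06772105509269091
-0.06 -0.0737
-0.03 -0.0737
0 -0.0741
0.03 -0.0743
Y range of plate at x -.05..-.02 [np.float64(-0.09264256885513897)] [np.float64(0.09680605370149462)]
```

```bash
sed -i 's/O=np.array(\[.563,.055,0\])/O=np.array([.564,.057,0])/' h.py; python3 -c "
from h import *
tipgo(smp(-.012,.066,.024))"
```

```text
clock 13.83 slide [-0.0295 -0.0019  0.076 ] twist [-0.0009 -0.0069 -0.0043]
```

```bash
python3 -m creep '[{"slide":[-0.003,0,0.005],"twist":[0,0,0],"grip":0},{"slide":[-0.008,-0.001,0.016],"twist":[0,-0.006,-0.004],"grip":0},{"slide":[-0.013,-0.001,0.028],"twist":[0,-0.006,-0.004],"grip":0},{"slide":[-0.018,-0.002,0.04],"twist":[0,-0.006,-0.004],"grip":0},{"slide":[-0.023,-0.002,0.052],"twist":[0,-0.006,-0.004],"grip":0},{"slide":[-0.027,-0.002,0.062],"twist":[0,-0.006,-0.004],"grip":0},{"slide":[-0.029,-0.002,0.07],"twist":[0,-0.006,-0.004],"grip":0},{"slide":[-0.0295,-0.002,0.075],"twist":[0,-0.006,-0.004],"grip":0},{"slide":[-0.0295,-0.002,0.076],"twist":[0,-0.006,-0.004],"grip":0},{"slide":[-0.0295,-0.002,0.076],"twist":[0,-0.006,-0.004],"grip":0}]'; python3 -c "
from h import *
s=arm.state();print(tipnow(),s['qpos'],s['ft_force']);tipgo(smp(-.012,.066,.015))"
```

```text
clock: 14.67
position: [0.4816, 0.0923, 0.1012]
orientation: [-0.0, -0.222, 0.975, -0.0]
ft_force: [-0.2, -0.7, -0.3]
gripper_width: 0.309
grip_force: 78.6
[0.53719968 0.11880756 0.02392297] [ 5.21619916e-01  3.35033652e-01 -5.16320291e-01  7.84341040e-04
 -7.20095024e-01 -1.64543694e+00] [-0.1558625  -0.67849431 -0.3028722 ]
clock 14.67 slide [ 0.     -0.0003  0.009 ] twist [-0.0011 -0.0012  0.0015]
```

```bash
python3 -m creep '[{"slide":[0,0,0.002],"twist":[0,0,0],"grip":0},{"slide":[0,0,0.004],"twist":[0,0,0],"grip":0},{"slide":[0,0,0.006],"twist":[0,0,0],"grip":0},{"slide":[0,0,0.007],"twist":[0,0,0],"grip":0},{"slide":[0,0,0.0075],"twist":[0,0,0],"grip":0},{"slide":[0,0,0.008],"twist":[0,0,0],"grip":0},{"slide":[0,0,0.008],"twist":[0,0,0],"grip":0},{"slide":[0,0,0.008],"twist":[0,0,0],"grip":0},{"slide":[0,0,0.008],"twist":[0,0,0],"grip":0},{"slide":[0,0,0.008],"twist":[0,0,0],"grip":0}]'; python3 -c "
from h import *
print(tipnow())"
python3 -m creep '[{"slide":[0,0,0.0002],"twist":[0,0,0],"grip":0},{"slide":[0,0,0.0004],"twist":[0,0,0],"grip":0},{"slide":[0,0,0.0006],"twist":[0,0,0],"grip":0},{"slide":[0,0,0.0008],"twist":[0,0,0],"grip":0},{"slide":[0,0,0.001],"twist":[0,0,0],"grip":0},{"slide":[0,0,0.001],"twist":[0,0,0],"grip":0},{"slide":[0,0,0.001],"twist":[0,0,0],"grip":0},{"slide":[0,0,0.001],"twist":[0,0,0],"grip":0},{"slide":[0,0,0.001],"twist":[0,0,0],"grip":0},{"slide":[0,0,0.001],"twist":[0,0,0],"grip":0}]';python3 -c "
from h import *
print(tipnow())"
```

```text
clock: 15.5
position: [0.4819, 0.0925, 0.0935]
orientation: [0.0, -0.222, 0.975, -0.0]
ft_force: [0.1, 0.4, -0.9]
gripper_width: 0.31
grip_force: 78.6
[0.5374937  0.11902393 0.01626716]
clock: 16.33
position: [0.4818, 0.0925, 0.0925]
orientation: [0.0, -0.222, 0.975, -0.0]
ft_force: [-0.3, -0.2, -1.6]
gripper_width: 0.31
grip_force: 78.6
[0.53744322 0.11900499 0.0152289 ]
```

No contact yet at 15.2 mm. Go down further in small steps.

```bash
python3 -m creep '[{"slide":[0,0,0.0002],"twist":[0,0,0],"grip":0},{"slide":[0,0,0.0004],"twist":[0,0,0],"grip":0},{"slide":[0,0,0.0006],"twist":[0,0,0],"grip":0},{"slide":[0,0,0.0008],"twist":[0,0,0],"grip":0},{"slide":[0,0,0.001],"twist":[0,0,0],"grip":0},{"slide":[0,0,0.001],"twist":[0,0,0],"grip":0},{"slide":[0,0,0.001],"twist":[0,0,0],"grip":0},{"slide":[0,0,0.001],"twist":[0,0,0],"grip":0},{"slide":[0,0,0.001],"twist":[0,0,0],"grip":0},{"slide":[0,0,0.001],"twist":[0,0,0],"grip":0}]';python3 -c "
from h import *
s=arm.state();print(tipnow(),s['ft_force'])"
```

```text
clock: 17.17
position: [0.4818, 0.0925, 0.0916]
orientation: [0.0, -0.222, 0.975, -0.0]
ft_force: [-1.6, -0.6, 2.3]
gripper_width: 0.307
grip_force: 78.8
[0.53740656 0.11897625 0.01432592] [-1.61264049 -0.64310853  2.27088855]
```

```bash
python3 -m creep '[{"slide":[-0.001,-0.0002,0],"twist":[0,0,0],"grip":0},{"slide":[-0.002,-0.0004,0],"twist":[0,0,0],"grip":0},{"slide":[-0.003,-0.0007,0],"twist":[0,0,0],"grip":0},{"slide":[-0.004,-0.0009,0],"twist":[0,0,0],"grip":0},{"slide":[-0.005,-0.0011,0],"twist":[0,0,0],"grip":0},{"slide":[-0.006,-0.0013,0],"twist":[0,0,0],"grip":0},{"slide":[-0.007,-0.0015,0],"twist":[0,0,0],"grip":0},{"slide":[-0.007,-0.0015,0],"twist":[0,0,0],"grip":0},{"slide":[-0.007,-0.0015,0],"twist":[0,0,0],"grip":0},{"slide":[-0.007,-0.0015,0],"twist":[0,0,0],"grip":0}]';cat >>h.py <<'E'
def rep():
    s=arm.state();t=tipnow()
    for n,o,a in(('smp',O,TH),('far',O,TH+np.deg2rad(25))):
        d=t-o; print(n,np.round([d[0]*np.cos(a)+d[1]*np.sin(a),-d[0]*np.sin(a)+d[1]*np.cos(a),d[2]],4),end=' ')
    f=s['ft_force']; print('F smp',np.round([f[0]*np.cos(TH)+f[1]*np.sin(TH),-f[0]*np.sin(TH)+f[1]*np.cos(TH),f[2]],1))
E
python3 -c "
from h import *
rep()"
```

```text
clock: 18.0
position: [0.4865, 0.0928, 0.0916]
orientation: [-0.003, -0.222, 0.975, -0.001]
ft_force: [-6.8, -3.2, 9.1]
gripper_width: 0.307
grip_force: 79.8
smp [-0.0077  0.0656  0.014 ] far [0.0207 0.0627 0.014 ] F smp [-7.3 -1.6  9.1]
```

Force rose to 7 N in x and 9 N in z. I lift 1 mm to separate web contact from friction.

```bash
python3 -m creep '[{"slide":[0,0,-0.0003],"twist":[0,0,0],"grip":0},{"slide":[0,0,-0.0006],"twist":[0,0,0],"grip":0},{"slide":[0,0,-0.001],"twist":[0,0,0],"grip":0},{"slide":[0,0,-0.0015],"twist":[0,0,0],"grip":0},{"slide":[0,0,-0.0015],"twist":[0,0,0],"grip":0},{"slide":[0,0,-0.0015],"twist":[0,0,0],"grip":0},{"slide":[0,0,-0.0015],"twist":[0,0,0],"grip":0},{"slide":[0,0,-0.0015],"twist":[0,0,0],"grip":0},{"slide":[0,0,-0.0015],"twist":[0,0,0],"grip":0},{"slide":[0,0,-0.0015],"twist":[0,0,0],"grip":0}]';
python3 -c "
from h import *
rep()"
```

```text
clock: 18.83
position: [0.4889, 0.0942, 0.0929]
orientation: [0.0, -0.222, 0.975, -0.0]
ft_force: [0.4, -0.6, -0.2]
gripper_width: 0.302
grip_force: 78.6
smp [-0.0045  0.0665  0.0157] far [0.024  0.0622 0.0157] F smp [ 0.3 -0.6 -0.2]
```

```bash
python3 -m creep '[{"slide":[-0.0003,0,0],"twist":[0,0,0],"grip":0},{"slide":[-0.0006,-0.0001,0],"twist":[0,0,0],"grip":0},{"slide":[-0.0009,-0.0002,0.0002],"twist":[0,0,0],"grip":0},{"slide":[-0.0012,-0.0003,0.0004],"twist":[0,0,0],"grip":0},{"slide":[-0.0015,-0.0003,0.0004],"twist":[0,0,0],"grip":0},{"slide":[-0.0015,-0.0003,0.0004],"twist":[0,0,0],"grip":0},{"slide":[-0.0015,-0.0003,0.0004],"twist":[0,0,0],"grip":0},{"slide":[-0.0015,-0.0003,0.0004],"twist":[0,0,0],"grip":0},{"slide":[-0.0015,-0.0003,0.0004],"twist":[0,0,0],"grip":0},{"slide":[-0.0015,-0.0003,0.0004],"twist":[0,0,0],"grip":0}]';
python3 -c "
from h import *
rep()"
```

```text
clock: 19.67
position: [0.4897, 0.0943, 0.0924]
orientation: [-0.001, -0.222, 0.975, -0.0]
ft_force: [-3.6, -0.2, 0.6]
gripper_width: 0.307
grip_force: 79.0
smp [-0.0038  0.0663  0.0151] far [0.0245 0.0617 0.0151] F smp [-3.5  0.6  0.6]
```

The web is found: est x -3.8 mm is contact. I start at the web's end and run with about 0.5 mm of clearance.

```bash
python3 -m creep '[{"slide":[0.0002,0.0016,0],"twist":[0,0,0],"grip":0},{"slide":[-0.0001,0.003,0],"twist":[0,0,0],"grip":0},{"slide":[0,0.0025,0],"twist":[0,0,0],"grip":0},{"slide":[0.0003,0.0009,0],"twist":[0,0,0],"grip":0},{"slide":[0.0007,-0.0008,0],"twist":[0,0,0],"grip":0},{"slide":[0.001,-0.0023,0],"twist":[0,0,0],"grip":0},{"slide":[0.0014,-0.004,0],"twist":[0,0,0],"grip":0},{"slide":[0.0018,-0.0057,0],"twist":[0,0,0],"grip":0},{"slide":[0.0021,-0.0072,0],"twist":[0,0,0],"grip":0},{"slide":[0.0025,-0.0089,0],"twist":[0,0,0],"grip":0}]';
python3 -c "
from h import *
rep()"
```

```text
clock: 20.5
position: [0.4918, 0.0852, 0.0925]
orientation: [-0.0, -0.222, 0.975, -0.0]
ft_force: [-2.4, 1.4, -1.7]
gripper_width: 0.307
grip_force: 79.2
smp [-0.0038  0.0571  0.0152] far [0.0207 0.0533 0.0152] F smp [-2.   1.9 -1.7]
```

```bash
python3 -m creep '[{"slide":[0.0004,-0.0016,0],"twist":[0,0,0],"grip":0},{"slide":[0.0008,-0.0033,0],"twist":[0,0,0],"grip":0},{"slide":[0.0012,-0.0049,0],"twist":[0,0,0],"grip":0},{"slide":[0.0016,-0.0065,0],"twist":[0,0,0],"grip":0},{"slide":[0.002,-0.0081,0],"twist":[0,0,0],"grip":0},{"slide":[0.0023,-0.0098,0],"twist":[0,0,0],"grip":0},{"slide":[0.0027,-0.0114,0],"twist":[0,0,0],"grip":0},{"slide":[0.0031,-0.013,0],"twist":[0,0,0],"grip":0},{"slide":[0.0034,-0.0146,0],"twist":[0,0,0],"grip":0},{"slide":[0.0038,-0.0163,0],"twist":[0,0,0],"grip":0}]';
python3 -c "
from h import *
rep()"
```

```text
clock: 21.33
position: [0.4956, 0.069, 0.0926]
orientation: [0.0, -0.222, 0.975, -0.0]
ft_force: [-2.8, 1.5, -1.4]
gripper_width: 0.306
grip_force: 79.1
smp [-0.0038  0.0404  0.0153] far [0.0136 0.0382 0.0153] F smp [-2.4  2.  -1.4]
```

```bash
python3 -m creep '[{"slide":[0.0004,-0.0016,0],"twist":[0,0,0],"grip":0},{"slide":[0.0008,-0.0033,0],"twist":[0,0,0],"grip":0},{"slide":[0.0012,-0.0049,0],"twist":[0,0,0],"grip":0},{"slide":[0.0016,-0.0065,0.0001],"twist":[0,0,0],"grip":0},{"slide":[0.002,-0.0081,0.0001],"twist":[0,0,0],"grip":0},{"slide":[0.0023,-0.0098,0.0001],"twist":[0,0,0],"grip":0},{"slide":[0.0027,-0.0114,0.0002],"twist":[0,0,0],"grip":0},{"slide":[0.0031,-0.013,0.0002],"twist":[0,0,0],"grip":0},{"slide":[0.0034,-0.0146,0.0002],"twist":[0,0,0],"grip":0},{"slide":[0.0038,-0.0163,0.0002],"twist":[0,0,0],"grip":0}]';
python3 -c "
from h import *
rep()"
```

```text
clock: 22.17
position: [0.4993, 0.0526, 0.0924]
orientation: [0.0, -0.222, 0.975, -0.0]
ft_force: [-2.3, 1.4, -1.4]
gripper_width: 0.309
grip_force: 79.1
smp [-0.0038  0.0236  0.0152] far [0.0065 0.023  0.0152] F smp [-1.9  1.9 -1.4]
```

```bash
python3 -m creep '[{"slide":[0.0004,-0.0016,0],"twist":[0,0,0],"grip":0},{"slide":[0.0008,-0.0033,0],"twist":[0,0,0],"grip":0},{"slide":[0.0012,-0.0049,0],"twist":[0,0,0],"grip":0},{"slide":[0.0016,-0.0065,0.0001],"twist":[0,0,0],"grip":0},{"slide":[0.002,-0.0081,0.0001],"twist":[0,0,0],"grip":0},{"slide":[0.0023,-0.0098,0.0001],"twist":[0,0,0],"grip":0},{"slide":[0.0027,-0.0114,0.0002],"twist":[0,0,0],"grip":0},{"slide":[0.0031,-0.013,0.0002],"twist":[0,0,0],"grip":0},{"slide":[0.0034,-0.0146,0.0002],"twist":[0,0,0],"grip":0},{"slide":[0.0038,-0.0163,0.0002],"twist":[0,0,0],"grip":0}]';
python3 -c "
from h import *
rep()"
```

```text
clock: 23.0
position: [0.5029, 0.0363, 0.0922]
orientation: [0.0, -0.222, 0.975, -0.0]
ft_force: [-1.7, -0.6, -1.4]
gripper_width: 0.306
grip_force: 79.0
smp [-0.004   0.0069  0.015 ] far [-0.0007  0.0079  0.015 ] F smp [-1.7 -0.2 -1.4]
```

```bash
python3 -m creep '[{"slide":[0.0004,-0.0016,0],"twist":[0,0,0],"grip":0},{"slide":[0.0007,-0.0033,0],"twist":[0,0,0],"grip":0},{"slide":[0.0011,-0.0049,0],"twist":[0,0,0],"grip":0},{"slide":[0.0014,-0.0065,0],"twist":[0,0,0],"grip":0},{"slide":[0.0018,-0.0081,0],"twist":[0,0,0],"grip":0},{"slide":[0.0014,-0.0098,0],"twist":[0,0,0],"grip":0},{"slide":[0.0011,-0.0114,0],"twist":[0,0,0],"grip":0},{"slide":[0.0007,-0.013,0],"twist":[0,0,0],"grip":0},{"slide":[0.0004,-0.0146,0],"twist":[0,0,0],"grip":0},{"slide":[0,-0.0163,0],"twist":[0,0,0],"grip":0}]';
python3 -c "
from h import *
rep()"
```

```text
clock: 23.83
position: [0.5098, 0.0216, 0.0921]
orientation: [-0.0, -0.222, 0.975, -0.0]
ft_force: [-1.8, 0.2, -0.7]
gripper_width: 0.311
grip_force: 79.0
smp [-0.0006 -0.009   0.0149] far [-0.0044 -0.0079  0.0149] F smp [-1.7  0.5 -0.7]
```

```bash
python3 -m creep '[{"slide":[-0.0005,-0.0016,0],"twist":[0,0,0],"grip":0},{"slide":[-0.0009,-0.0033,0],"twist":[0,0,0],"grip":0},{"slide":[-0.0013,-0.0049,0],"twist":[0,0,0],"grip":0},{"slide":[-0.0017,-0.0065,0],"twist":[0,0,0],"grip":0},{"slide":[-0.0021,-0.0081,0],"twist":[0,0,0],"grip":0},{"slide":[-0.0025,-0.0098,0],"twist":[0,0,0],"grip":0},{"slide":[-0.0029,-0.0114,0],"twist":[0,0,0],"grip":0},{"slide":[-0.0033,-0.013,0],"twist":[0,0,0],"grip":0},{"slide":[-0.0036,-0.0146,0],"twist":[0,0,0],"grip":0},{"slide":[-0.004,-0.0163,0],"twist":[0,0,0],"grip":0}]';
python3 -c "
from h import *
rep()"
```

```text
clock: 24.67
position: [0.5203, 0.0086, 0.0921]
orientation: [-0.0, -0.222, 0.975, -0.0]
ft_force: [-3.0, 0.8, 0.8]
gripper_width: 0.306
grip_force: 79.1
smp [ 0.0066 -0.024   0.0148] far [-0.0042 -0.0246  0.0148] F smp [-2.7  1.4  0.8]
```

```bash
python3 -m creep '[{"slide":[-0.0003,-0.0016,-0.0001],"twist":[0,0,0],"grip":0},{"slide":[-0.0007,-0.0033,-0.0002],"twist":[0,0,0],"grip":0},{"slide":[-0.001,-0.0049,-0.0002],"twist":[0,0,0],"grip":0},{"slide":[-0.0014,-0.0065,-0.0002],"twist":[0,0,0],"grip":0},{"slide":[-0.0017,-0.0081,-0.0002],"twist":[0,0,0],"grip":0},{"slide":[-0.0021,-0.0098,-0.0002],"twist":[0,0,0],"grip":0},{"slide":[-0.0025,-0.0114,-0.0002],"twist":[0,0,0],"grip":0},{"slide":[-0.0028,-0.013,-0.0002],"twist":[0,0,0],"grip":0},{"slide":[-0.0032,-0.0146,-0.0002],"twist":[0,0,0],"grip":0},{"slide":[-0.0036,-0.0163,-0.0002],"twist":[0,0,0],"grip":0}]';
python3 -c "
from h import *
rep()"
```

```text
clock: 25.5
position: [0.5308, -0.0045, 0.0924]
orientation: [0.0, -0.222, 0.975, -0.0]
ft_force: [-2.1, 0.5, -0.5]
gripper_width: 0.308
grip_force: 79.1
smp [ 0.0139 -0.0392  0.0151] far [-0.004  -0.0414  0.0151] F smp [-2.   1.  -0.5]
```

```bash
python3 -m creep '[{"slide":[-0.0003,-0.0016,0],"twist":[0,0,0],"grip":0},{"slide":[-0.0007,-0.0033,0],"twist":[0,0,0],"grip":0},{"slide":[-0.001,-0.0049,0],"twist":[0,0,0],"grip":0},{"slide":[-0.0014,-0.0065,0],"twist":[0,0,0],"grip":0},{"slide":[-0.0017,-0.0081,0],"twist":[0,0,0],"grip":0},{"slide":[-0.0021,-0.0098,0],"twist":[0,0,0],"grip":0},{"slide":[-0.0025,-0.0114,0],"twist":[0,0,0],"grip":0},{"slide":[-0.0028,-0.013,0],"twist":[0,0,0],"grip":0},{"slide":[-0.0032,-0.0146,0],"twist":[0,0,0],"grip":0},{"slide":[-0.0036,-0.0163,0],"twist":[0,0,0],"grip":0}]';
python3 -c "
from h import *
rep()"
```

```text
clock: 26.33
position: [0.5412, -0.0176, 0.0924]
orientation: [0.0, -0.222, 0.975, -0.0]
ft_force: [-2.0, -0.2, -0.1]
gripper_width: 0.305
grip_force: 79.1
smp [ 0.021  -0.0543  0.0151] far [-0.0039 -0.0581  0.0151] F smp [-2.   0.3 -0.1]
```

```bash
python3 -m creep '[{"slide":[-0.0003,-0.0016,0],"twist":[0,0,0],"grip":0},{"slide":[-0.0007,-0.0033,0],"twist":[0,0,0],"grip":0},{"slide":[-0.001,-0.0049,0],"twist":[0,0,0],"grip":0},{"slide":[-0.0014,-0.0065,0],"twist":[0,0,0],"grip":0},{"slide":[-0.0017,-0.0081,0],"twist":[0,0,0],"grip":0},{"slide":[-0.0021,-0.0098,0],"twist":[0,0,0],"grip":0},{"slide":[-0.0024,-0.0112,0],"twist":[0,0,0],"grip":0},{"slide":[-0.0024,-0.0112,0],"twist":[0,0,0],"grip":0},{"slide":[-0.0024,-0.0112,0],"twist":[0,0,0],"grip":0},{"slide":[-0.0024,-0.0112,0],"twist":[0,0,0],"grip":0}]';
python3 -c "
from h import *
rep()"
```

```text
clock: 27.17
position: [0.5484, -0.0268, 0.0925]
orientation: [0.0, -0.222, 0.975, -0.0]
ft_force: [-1.0, -1.6, -1.9]
gripper_width: 0.307
grip_force: 78.9
smp [ 0.0261 -0.0649  0.0153] far [-0.0038 -0.0698  0.0153] F smp [-1.3 -1.4 -1.9]
```

Seam done. Retreat back and up.

```bash
python3 -m creep '[{"slide":[0.005,0,-0.002],"twist":[0,0,0],"grip":0},{"slide":[0.013,0,-0.008],"twist":[0,0,0],"grip":0},{"slide":[0.022,0,-0.018],"twist":[0,0,0],"grip":0},{"slide":[0.03,0,-0.032],"twist":[0,0,0],"grip":0},{"slide":[0.037,0,-0.048],"twist":[0,0,0],"grip":0},{"slide":[0.042,0,-0.064],"twist":[0,0,0],"grip":0},{"slide":[0.046,0,-0.08],"twist":[0,0,0],"grip":0},{"slide":[0.049,0,-0.094],"twist":[0,0,0],"grip":0},{"slide":[0.05,0,-0.104],"twist":[0,0,0],"grip":0},{"slide":[0.05,0,-0.108],"twist":[0,0,0],"grip":0}]';
python3 -c "
from h import *
rep()
go([.4277,-.2581,.2183],25.6,-39.6)"
```

```text
clock: 28.0
position: [0.5033, -0.0482, 0.2031]
orientation: [0.003, -0.222, 0.975, -0.0]
ft_force: [0.7, 0.4, -0.8]
gripper_width: 0.304
grip_force: 79.0
smp [-0.0224 -0.0755  0.1262] far [-0.0522 -0.059   0.1262] F smp [ 0.7  0.2 -0.8]
clock 28.0 slide [ 0.159  -0.1565 -0.0157] twist [-4.2000e-03  1.3922e+00  7.0000e-04]
```

```bash
python3 -m creep '[{"slide":[0.008,-0.008,-0.001],"twist":[0,0.07,0],"grip":0},{"slide":[0.018,-0.018,-0.003],"twist":[0,0.16,0],"grip":0},{"slide":[0.029,-0.028,-0.005],"twist":[0,0.26,0],"grip":0},{"slide":[0.04,-0.039,-0.007],"twist":[0,0.36,0],"grip":0},{"slide":[0.052,-0.051,-0.009],"twist":[0,0.47,0],"grip":0},{"slide":[0.064,-0.063,-0.011],"twist":[0,0.58,0],"grip":0},{"slide":[0.077,-0.076,-0.013],"twist":[0,0.69,0],"grip":0},{"slide":[0.09,-0.089,-0.015],"twist":[0,0.8,0],"grip":0},{"slide":[0.102,-0.1,-0.016],"twist":[0,0.9,0],"grip":0},{"slide":[0.114,-0.112,-0.016],"twist":[0,1,0],"grip":0}]';
python3 -c "
from h import *
go([.4277,-.2581,.2183],25.6,-39.6)"
```

```text
clock: 28.83
position: [0.4486, -0.1991, 0.2164]
orientation: [-0.242, -0.215, 0.945, -0.055]
ft_force: [0.7, -0.2, -1.5]
gripper_width: 0.309
grip_force: 78.9
clock 28.83 slide [ 0.0398 -0.0442  0.0197] twist [-0.0018  0.3796  0.001 ]
```

```bash
python3 -m creep '[{"slide":[0.009,-0.01,0.004],"twist":[0,0.08,0],"grip":0},{"slide":[0.018,-0.02,0.009],"twist":[0,0.17,0],"grip":0},{"slide":[0.026,-0.029,0.013],"twist":[0,0.25,0],"grip":0},{"slide":[0.033,-0.037,0.016],"twist":[0,0.32,0],"grip":0},{"slide":[0.038,-0.042,0.019],"twist":[0,0.36,0],"grip":0},{"slide":[0.04,-0.044,0.02],"twist":[0,0.38,0],"grip":0},{"slide":[0.04,-0.044,0.02],"twist":[0,0.38,0],"grip":0},{"slide":[0.04,-0.044,0.02],"twist":[0,0.38,0],"grip":0},{"slide":[0.04,-0.044,0.02],"twist":[0,0.38,0],"grip":0},{"slide":[0.04,-0.044,0.02],"twist":[0,0.38,0],"grip":0}]';
python3 - <<'E'
from h import *
go([.4277,-.2581,.2183],25.6,-39.6)
print(tipnow())
im,d,s=cap('side','s6.png')
cv2.imwrite('pics/c6.png',cv2.resize(im[70:180,220:380,::-1],(800,550),interpolation=2))
E
```

```text
clock: 29.67
position: [0.4277, -0.2572, 0.2185]
orientation: [-0.329, -0.209, 0.918, -0.075]
ft_force: [0.6, -0.2, -2.1]
gripper_width: 0.307
grip_force: 78.9
clock 29.67 slide [ 0.0002 -0.0008  0.0003] twist [-0.0032  0.0046  0.001 ]
[ 0.42635341 -0.25806899  0.119673  ]
```

View pics/c6.png

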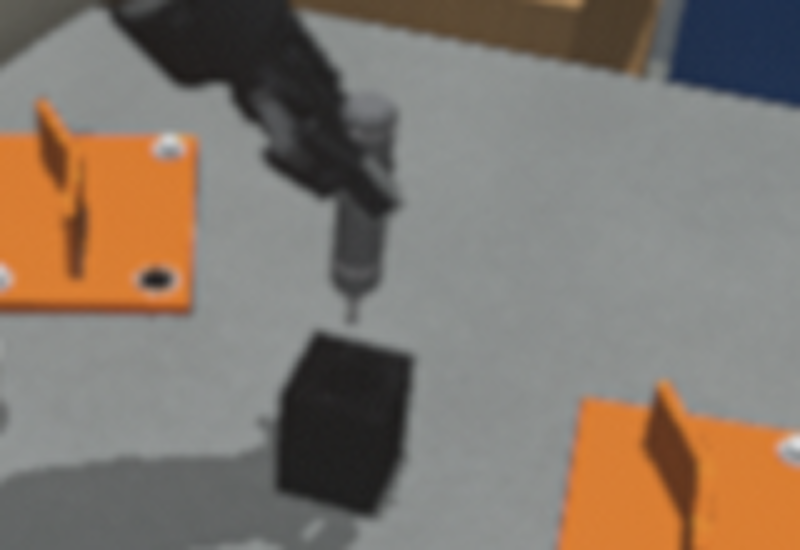

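The probe hangs above the rest, with its tip at crop (351,320) and handle end at (370,105). I check uprightness against the projection of a vertical probe.

```bash
python3 - <<'E'
from h import *
c=arm.camera_params('side'); K=np.array([[c['fx'],0,c['cx']],[0,c['fy'],c['cy']],[0,0,1]])
t=tipnow()
for p in (t,t+[0,0,.136],[.426,-.259,.012],[.426,-.259,.077]): 
    q=cv2.projectPoints(np.float64([p]),np.float64(c['rvec']),np.float64(c['tvec']),K,None)[0].ravel(); print(q, (q-[220,70])*5)
for d in([0.01,0,0],[0,.01,0]):
    q=cv2.projectPoints(np.float64([t+d]),np.float64(c['rvec']),np.float64(c['tvec']),K,None)[0].ravel();print(d,(q-[220,70])*5)
E
```

```text
[290.08344442 134.01304039] [350.41722211 320.06520193]
[293.57505563  91.06228556] [367.87527816 105.31142778]
[288.00865902 161.8015712 ] [340.04329508 459.00785601]
[289.34601831 145.46301506] [346.73009155 377.31507529]
[0.01, 0, 0] [333.15470648 315.88981668]
[0, 0.01, 0] [344.856222   331.14309009]
```

Upright within a pixel. Lower into the rest.

```bash
python3 -m creep '[{"slide":[-0.003,-0.0008,0.004],"twist":[-0.003,0.004,0],"grip":0},{"slide":[-0.01,-0.0008,0.012],"twist":[-0.003,0.004,0],"grip":0},{"slide":[-0.017,-0.0008,0.0205],"twist":[-0.003,0.004,0],"grip":0},{"slide":[-0.024,-0.0008,0.029],"twist":[-0.003,0.004,0],"grip":0},{"slide":[-0.03,-0.0008,0.0362],"twist":[-0.003,0.004,0],"grip":0},{"slide":[-0.036,-0.0008,0.0435],"twist":[-0.003,0.004,0],"grip":0},{"slide":[-0.042,-0.0008,0.0507],"twist":[-0.003,0.004,0],"grip":0},{"slide":[-0.048,-0.0008,0.058],"twist":[-0.003,0.004,0],"grip":0},{"slide":[-0.053,-0.0008,0.064],"twist":[-0.003,0.004,0],"grip":0},{"slide":[-0.055,-0.0008,0.0664],"twist":[-0.003,0.004,0],"grip":0}]';
python3 -c "
from h import *
go([.4277,-.2581,.1115],25.6,-39.6);print(tipnow())"
```

```text
clock: 30.55
position: [0.4274, -0.2581, 0.1305]
orientation: [-0.332, -0.208, 0.917, -0.074]
ft_force: [0.2, -0.1, -1.3]
gripper_width: 0.305
grip_force: 78.9
clock 30.55 slide [-0.0123 -0.0001  0.0145] twist [ 0.0033 -0.0049  0.0017]
[ 0.42558897 -0.25894056  0.03174145]
```

```bash
python3 -m creep '[{"slide":[-0.002,0,0.0024],"twist":[0,-0.003,0],"grip":0},{"slide":[-0.004,0,0.0048],"twist":[0,-0.003,0],"grip":0},{"slide":[-0.006,0,0.0072],"twist":[0,-0.003,0],"grip":0},{"slide":[-0.008,0,0.0096],"twist":[0,-0.003,0],"grip":0},{"slide":[-0.0098,0,0.0118],"twist":[0,-0.003,0],"grip":0},{"slide":[-0.0115,0,0.0135],"twist":[0,-0.003,0],"grip":0},{"slide":[-0.012,0,0.0142],"twist":[0,-0.003,0],"grip":0},{"slide":[-0.012,0,0.0142],"twist":[0,-0.003,0],"grip":0},{"slide":[-0.012,0,0.0142],"twist":[0,-0.003,0],"grip":0},{"slide":[-0.012,0,0.0142],"twist":[0,-0.003,0],"grip":0}]';
python3 -c "
from h import *
print(tipnow(),arm.state()['ft_force'])"
```

```text
clock: 31.38
position: [0.4282, -0.2581, 0.1134]
orientation: [-0.33, -0.209, 0.918, -0.075]
ft_force: [0.2, -0.5, -0.8]
gripper_width: 0.306
grip_force: 78.9
[ 0.42671592 -0.25890632  0.01462819] [ 0.21537929 -0.52834387 -0.7591108 ]
```

```bash
python3 -m creep '[{"slide":[-0.0006,0,0.0008],"twist":[0,0,0],"grip":0},{"slide":[-0.0012,0,0.0015],"twist":[0,0,0],"grip":0},{"slide":[-0.0012,0,0.0015],"twist":[0,0,0],"grip":0},{"slide":[-0.0012,0,0.0015],"twist":[0,0,0],"grip":0.35},{"slide":[-0.0012,0,0.0015],"twist":[0,0,0],"grip":0.5},{"slide":[-0.0012,0,0.0015],"twist":[0,0,0],"grip":0.7},{"slide":[-0.0012,0,0.0015],"twist":[0,0,0],"grip":0.9},{"slide":[-0.0012,0,0.0015],"twist":[0,0,0],"grip":1},{"slide":[-0.0012,0,0.0015],"twist":[0,0,0],"grip":1},{"slide":[-0.0012,0,0.0015],"twist":[0,0,0],"grip":1}]';
python3 -m creep '[{"slide":[0,0,-0.003],"twist":[0,0,0],"grip":1},{"slide":[0,0,-0.01],"twist":[0,0,0],"grip":1},{"slide":[0,0,-0.02],"twist":[0,0,0],"grip":1},{"slide":[0,0,-0.032],"twist":[0,0,0],"grip":1},{"slide":[0,0,-0.045],"twist":[0,0,0],"grip":1},{"slide":[0,0,-0.06],"twist":[0,0,0],"grip":1},{"slide":[0,0,-0.075],"twist":[0,0,0],"grip":1},{"slide":[0,0,-0.09],"twist":[0,0,0],"grip":1},{"slide":[0,0,-0.1],"twist":[0,0,0],"grip":1},{"slide":[0,0,-0.1],"twist":[0,0,0],"grip":1}]'
python3 - <<'E'
from rest import *
im,d,s=cap('wrist','w7.png'); cap('side','s7.png')
W,im,s,ok=cloud('w7')
m=ok&(np.linalg.norm(W[...,:2]-[.426,-.259],axis=2)<.03)&(W[...,2]>.135)&(W[...,2]<.16)
z=W[...,2][m]; print(m.sum(),np.percentile(z,[5,50,95]).round(4),np.median(W[m],0))
d=np.load('pics/s7.npz')['d']; v,u=np.mgrid[115:140,280:305]
o,r=rays('side',np.c_[u.ravel(),v.ravel()]); P=o+r*d[115:140,280:305].ravel()[:,None]; k=P[:,2]>.14; print('side',k.sum(),P[k].mean(0),P[k,2].max())
d=np.load('pics/side0.npz')['d'];P=o+r*d[115:140,280:305].ravel()[:,None]; k=P[:,2]>.14; print('side at start',k.sum(),P[k].mean(0),P[k,2].max())
E
```

```text
clock: 32.22
position: [0.4281, -0.2581, 0.1114]
orientation: [-0.33, -0.209, 0.918, -0.075]
ft_force: [-0.8, -0.3, -0.2]
gripper_width: 1.0
grip_force: 0.0
clock: 33.05
position: [0.4879, -0.2301, 0.1904]
orientation: [-0.328, -0.209, 0.918, -0.076]
ft_force: [0.3, 0.3, -0.1]
gripper_width: 1.001
grip_force: 0.0
1233 [0.137  0.1447 0.1466] [ 0.43168981 -0.26699129  0.14474709]
side 74 [ 0.41931977 -0.23601599  0.17073569] 0.7403430933052757
side at start 75 [ 0.4209077  -0.23581604  0.16319273] 0.7403430933052757
```

```bash
python3 - <<'E'
from rest import *
W,im,s,ok=cloud('w7')
m=(ok&(np.linalg.norm(W[...,:2]-[.426,-.259],axis=2)<.04)&(W[...,2]>.1425)&(W[...,2]<.155)).astype(np.uint8)
m=cv2.morphologyEx(m,cv2.MORPH_OPEN,np.ones((3,3)))
k=max(cv2.findContours(m,0,1)[0],key=cv2.contourArea)
print(cv2.boundingRect(k),cv2.minEnclosingCircle((onz('wrist',k[:,0],.148,s)[:,:2]*1000).astype(np.float32)))
a=np.load('pics/side0.npz')['im'].astype(int);b=np.load('pics/s7.npz')['im'].astype(int)
def probe(i):
    g=i[118:145,278:306]; k=(g.mean(2)<95)&(g.mean(2)>45); return [(np.flatnonzero(r).min()+278,np.flatnonzero(r).max()+278) if r.any() else None for r in k][::4]
print(probe(a));print(probe(b)); print(np.abs(a-b).max(2)[115:145,275:310].mean())
E
```

```text
(222, 158, 37, 32) ((430.6157531738281, -267.3907470703125), 12.584604263305664)
[None, None, None, (np.int64(286), np.int64(294)), (np.int64(286), np.int64(294)), (np.int64(282), np.int64(294)), (np.int64(279), np.int64(302))]
[None, None, (np.int64(287), np.int64(295)), (np.int64(286), np.int64(295)), (np.int64(286), np.int64(294)), (np.int64(282), np.int64(294)), (np.int64(279), np.int64(302))]
6.9695238095238095
```

Side silhouettes match the start within about a pixel. I clear the arm further and compare with the top camera.

```bash
python3 -m creep '[{"slide":[0,0.005,-0.015],"twist":[0,0,0],"grip":1},{"slide":[0,0.015,-0.035],"twist":[0,0,0],"grip":1},{"slide":[0,0.035,-0.05],"twist":[0,0,0],"grip":1},{"slide":[0,0.06,-0.06],"twist":[0,0,0],"grip":1},{"slide":[0,0.085,-0.065],"twist":[0,0,0],"grip":1},{"slide":[0,0.11,-0.07],"twist":[0,0,0],"grip":1},{"slide":[0,0.135,-0.07],"twist":[0,0,0],"grip":1},{"slide":[0,0.155,-0.07],"twist":[0,0,0],"grip":1},{"slide":[0,0.17,-0.07],"twist":[0,0,0],"grip":1},{"slide":[0,0.17,-0.07],"twist":[0,0,0],"grip":1}]'
python3 - <<'E'
from h import *
cap('top','t8.png'); cap('side','s8.png')
for n in('top0','t8'):
    z=np.load(f'pics/{n}.npz'); d=z['d'][165:215,290:335]; v,u=np.mgrid[165:215,290:335]
    o,r=rays('top',np.c_[u.ravel(),v.ravel()]); P=o+r*d.ravel()[:,None]
    k=(P[:,2]>.13)&(P[:,2]<.17); print(n,k.sum(),np.median(P[k],0) if k.any() else '', u.ravel()[k].mean(),v.ravel()[k].mean(), (P[:,2]>.17).sum())
for n in('side0','s8'):
    z=np.load(f'pics/{n}.npz'); d=z['d'][110:150,270:315]; v,u=np.mgrid[110:150,270:315]
    o,r=rays('side',np.c_[u.ravel(),v.ravel()]); P=o+r*d.ravel()[:,None]
    for a,b in((.085,.11),(.13,.16)):
        k=(P[:,2]>a)&(P[:,2]<b)&(d.ravel()>0)&(np.linalg.norm(P[:,:2]-[.425,-.257],axis=1)<.03); print(n,k.sum(),P[k].mean(0),P[k,2].max())
E
```

```text
clock: 33.98
position: [0.4509, -0.0566, 0.2423]
orientation: [-0.331, -0.21, 0.917, -0.075]
ft_force: [-0.8, -0.2, 1.0]
gripper_width: 1.001
grip_force: 0.0
top0 66 [ 0.42457771 -0.25925996  0.14758766] 315.72727272727275 186.9090909090909 12
t8 72 [ 0.42736952 -0.26899201  0.14689984] 318.56944444444446 186.26388888888889 9
side0 64 [ 0.42464743 -0.25050948  0.09732417] 0.10942990964788812
side0 99 [ 0.42529693 -0.25369075  0.14402749] 0.15202497238635793
s8 75 [ 0.42507071 -0.25548767  0.09744654] 0.10974636194593601
s8 102 [ 0.42695764 -0.26407486  0.14294014] 0.15126162264863807
```

The probe is in but leaning about 5° toward -y, with its top shifted 10 mm. That's inside tolerance, but I'll straighten it with a vertical coaxial grip and release it squarely.

```bash
python3 -m creep '[{"slide":[0,0,-0.005],"twist":[0,-0.08,0],"grip":1},{"slide":[0,0,-0.01],"twist":[0,-0.18,0],"grip":1},{"slide":[0,0,-0.015],"twist":[0,-0.28,0],"grip":1},{"slide":[0,0,-0.02],"twist":[0,-0.38,0],"grip":1},{"slide":[0,0,-0.025],"twist":[0,-0.48,0],"grip":1},{"slide":[0,0,-0.03],"twist":[0,-0.58,0],"grip":1},{"slide":[0,0,-0.03],"twist":[0,-0.68,0],"grip":1},{"slide":[0,0,-0.03],"twist":[0,-0.78,0],"grip":1},{"slide":[0,0,-0.03],"twist":[0,-0.88,0],"grip":1},{"slide":[0,0,-0.03],"twist":[0,-0.95,0],"grip":1}]'
python3 -c "
from h import *
go([.427,-.262,.25],17,0)"
```

```text
clock: 34.92
position: [0.4695, -0.0509, 0.2664]
orientation: [-0.103, -0.219, 0.97, -0.023]
ft_force: [1.0, 0.6, 0.1]
gripper_width: 0.999
grip_force: 0.0
clock 34.92 slide [ 0.1229 -0.1722  0.0431] twist [-0.031  -0.4208  0.2951]
```

```bash
python3 -m creep '[{"slide":[0.008,-0.011,0],"twist":[0,-0.04,0.03],"grip":1},{"slide":[0.024,-0.034,0.004],"twist":[-0.01,-0.1,0.07],"grip":1},{"slide":[0.042,-0.059,0.012],"twist":[-0.01,-0.17,0.12],"grip":1},{"slide":[0.062,-0.087,0.02],"twist":[-0.02,-0.24,0.17],"grip":1},{"slide":[0.082,-0.115,0.028],"twist":[-0.02,-0.31,0.22],"grip":1},{"slide":[0.1,-0.14,0.036],"twist":[-0.03,-0.37,0.26],"grip":1},{"slide":[0.114,-0.16,0.041],"twist":[-0.03,-0.41,0.29],"grip":1},{"slide":[0.123,-0.172,0.043],"twist":[-0.03,-0.42,0.295],"grip":1},{"slide":[0.123,-0.172,0.043],"twist":[-0.03,-0.42,0.295],"grip":1},{"slide":[0.123,-0.172,0.043],"twist":[-0.03,-0.42,0.295],"grip":1}]'
python3 -c "
from h import *
go([.427,-.261,.115],17,0)"
```

```text
clock: 35.75
position: [0.4266, -0.2622, 0.2501]
orientation: [-0.002, -0.147, 0.989, -0.001]
ft_force: [0.2, 0.3, 0.2]
gripper_width: 1.002
grip_force: 0.0
clock 35.75 slide [-0.0013  0.0012  0.1351] twist [-0.0023 -0.0084 -0.0029]
```

```bash
python3 -m creep '[{"slide":[0,0,0.012],"twist":[0,-0.008,0],"grip":1},{"slide":[0,0,0.03],"twist":[0,-0.008,0],"grip":1},{"slide":[0,0.001,0.05],"twist":[0,-0.008,0],"grip":1},{"slide":[0,0.002,0.07],"twist":[0,-0.008,0],"grip":1},{"slide":[0,0.003,0.09],"twist":[0,-0.008,0],"grip":1},{"slide":[-0.001,0.003,0.108],"twist":[0,-0.008,0],"grip":1},{"slide":[-0.001,0.003,0.122],"twist":[0,-0.008,0],"grip":1},{"slide":[-0.001,0.003,0.131],"twist":[0,-0.008,0],"grip":1},{"slide":[-0.001,0.003,0.135],"twist":[0,-0.008,0],"grip":1},{"slide":[-0.001,0.003,0.135],"twist":[0,-0.008,0],"grip":1}]'
python3 -m creep '[{"slide":[0,0,0],"twist":[0,0,0],"grip":0.8},{"slide":[0,0,0],"twist":[0,0,0],"grip":0.6},{"slide":[0,0,0],"twist":[0,0,0],"grip":0.45},{"slide":[0,0,0],"twist":[0,0,0],"grip":0.35},{"slide":[0,0,0],"twist":[0,0,0],"grip":0.3},{"slide":[0,0,0],"twist":[0,0,0],"grip":0.2},{"slide":[0,0,0],"twist":[0,0,0],"grip":0.1},{"slide":[0,0,0],"twist":[0,0,0],"grip":0},{"slide":[0,0,0],"twist":[0,0,0],"grip":0},{"slide":[0,0,0],"twist":[0,0,0],"grip":0}]' 30
python3 -c "
from h import *
s=arm.state();print(s['position'],s['ft_force'],s['ft_torque']);go([.426,-.259,.115],17,0)"
```

```text
clock: 36.58
position: [0.4266, -0.2576, 0.1144]
orientation: [-0.001, -0.149, 0.989, -0.0]
ft_force: [0.3, -0.3, 0.5]
gripper_width: 1.001
grip_force: 0.0
clock: 37.42
position: [0.4269, -0.2579, 0.1154]
orientation: [-0.0, -0.149, 0.989, -0.001]
ft_force: [-0.9, 3.0, 6.6]
gripper_width: 0.32
grip_force: 29.5
[ 0.42692127 -0.25793035  0.11543788] [-0.89379269  3.01438854  6.59110555] [0.85018618 0.28061879 0.01497006]
clock 37.42 slide [ 0.0012 -0.0008  0.0004] twist [-0.002  -0.0007  0.0044]
```

```bash
python3 -m creep '[{"slide":[0.0005,-0.0008,0.0005],"twist":[0,0,0],"grip":0},{"slide":[0.001,-0.001,0.001],"twist":[0,0,0],"grip":0},{"slide":[0.001,-0.001,0.001],"twist":[0,0,0],"grip":0},{"slide":[0.001,-0.001,0.001],"twist":[0,0,0],"grip":0.33},{"slide":[0.001,-0.001,0.001],"twist":[0,0,0],"grip":0.38},{"slide":[0.001,-0.001,0.001],"twist":[0,0,0],"grip":0.45},{"slide":[0.001,-0.001,0.001],"twist":[0,0,0],"grip":0.6},{"slide":[0.001,-0.001,0.001],"twist":[0,0,0],"grip":0.8},{"slide":[0.001,-0.001,0.001],"twist":[0,0,0],"grip":1},{"slide":[0.001,-0.001,0.001],"twist":[0,0,0],"grip":1}]'
python3 -m creep '[{"slide":[0,0,-0.004],"twist":[0,0,0],"grip":1},{"slide":[0,0,-0.015],"twist":[0,0,0],"grip":1},{"slide":[0,0,-0.03],"twist":[0,0,0],"grip":1},{"slide":[0,0,-0.047],"twist":[0,0,0],"grip":1},{"slide":[0,0,-0.065],"twist":[0,0,0],"grip":1},{"slide":[0,0,-0.083],"twist":[0,0,0],"grip":1},{"slide":[0,0,-0.1],"twist":[0,0,0],"grip":1},{"slide":[0,0,-0.115],"twist":[0,0,0],"grip":1},{"slide":[0,0,-0.125],"twist":[0,0,0],"grip":1},{"slide":[0,0,-0.13],"twist":[0,0,0],"grip":1}]'
python3 - <<'E'
from rest import *
cap('wrist','w9.png');cap('side','s9.png')
for n in('side0','s9'):
    z=np.load(f'pics/{n}.npz'); d=z['d'][110:150,270:315]; v,u=np.mgrid[110:150,270:315]
    o,r=rays('side',np.c_[u.ravel(),v.ravel()]); P=o+r*d.ravel()[:,None]
    for a,b in((.085,.11),(.13,.16)):
        k=(P[:,2]>a)&(P[:,2]<b)&(d.ravel()>0)&(np.linalg.norm(P[:,:2]-[.425,-.257],axis=1)<.03); print(n,k.sum(),P[k].mean(0),P[k,2].max())
E
python3 rest.py w9
```

```text
clock: 38.25
position: [0.4258, -0.2593, 0.1136]
orientation: [-0.001, -0.149, 0.989, -0.0]
ft_force: [0.8, 0.1, 0.3]
gripper_width: 0.982
grip_force: 0.0
clock: 39.08
position: [0.4266, -0.2593, 0.2456]
orientation: [0.001, -0.149, 0.989, -0.001]
ft_force: [-0.5, -0.1, 0.3]
gripper_width: 0.997
grip_force: 0.0
side0 64 [ 0.42464743 -0.25050948  0.09732417] 0.10942990964788812
side0 99 [ 0.42529693 -0.25369075  0.14402749] 0.15202497238635793
s9 74 [ 0.42579863 -0.25476563  0.09742082] 0.10954412737537522
s9 101 [ 0.42731304 -0.26224279  0.14352974] 0.1516129640480708
zmed 0.0751 2427 ((425.8314208984375, -259.4063720703125), (61.29730987548828, 62.39959716796875), 88.60147094726562) ((425.9887390136719, -259.9422607421875), 42.42595672607422) (216, 139, 76, 74)
zmed 0.1451 925 ((426.35406494140625, -268.111328125), (26.5506534576416, 26.176189422607422), 17.369672775268555) ((426.5464782714844, -267.9903259277344), 13.711620330810547) (225, 180, 35, 34)
```

The probe settles the same way again: about 5° off upright (limit 10°), at home height, with the tip about 4 mm off the axis (limit 8 mm). The gripper is clear of it, so I hand in.

```bash
python3 -c "
from cell import arm
print(arm.finish_job())"
```

```text
the job is handed in; nothing more can be done
None
```

I ran the probe tip along the whole seam at about 2 cm/s, leaning about 40°, then put it back in its rest at home height, let go and handed the job in; it stands about 5° off upright (limit 10°), and I don't have the verdict.

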